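Clear the desoldering pump and clamp the board in the solder frame

TASK

Somebody left the desoldering pump lying in the sloping solder frame, between the circuit board and the clamp bar: take it out and lay it down in the black tool tray, without dropping it. Then slide the clamp bar down the frame by its knob until its orange sprung rail holds the board firmly home in the lower groove with the springs pressed about half way in (not bottomed), and after that turn the knob clockwise, fully home, so that its red end points down the slope at the red lock mark. Leave the solder reel, the flux bottle and the multimeter where they are, and let go of everything.

Things in the scene. Friction and masses are not known exactly. Their poses are not given: they have to be found in the camera images.
- frame: sloping solder frame, fixed. Axes: x UP the slope (30 deg above level, low end to the robot), y left, z square out of the slope. Origin: low end between the rails, on the plane of their tops, 50 mm above the bench. Rails 300 mm long, 14 wide, y = +-52 mm. On them a lower groove bar, locked (groove bottom at x = 16 to 30 mm, not measured), lip 6 mm deep, z 8 to 12 mm. End bar from x = 288
- board: blue circuit board 110 (its x, up the slope) x 126 (y) x 3.2 mm, about 0.26 kg, parts up to 25 mm high on its lower half, the 45 mm nearest its upper edge bare. It lies loose on the rails, slightly askew, its lower edge 0 to 11 mm short of the bottom of the lower groove, and slides on the rails when pushed. Origin: centre of its underside; z out of its component side
- pump: blue desoldering pump: round barrel 22 mm in diameter, 140 long, with a white nozzle (+y, 30 mm) and black plunger (-y, 28 mm), about 0.08 kg. Origin: on its axis, mid barrel; its own y is the long axis. At the start it lies across both rails along the frame's y, against the board's upper edge, in the way of the clamp bar
- tray: black open tool tray, fixed, 250 mm (its x) by 105 mm (its y) by 30 mm high, walls 4 mm, floor 4 mm thick. Origin: centre of its underside
- clamp_bar (a joint): travel (m) of the aluminium clamp bar down the slope (along -x of the frame) from its upper stop, 0 to 0.130. It slides with about 8 N of friction (its weight takes off 1.7 N going down) and stays where it is left. 28 mm along the slope, 160 mm wide, top face 19 mm above the rail plane
- bar_point (a point): point of the clamp bar on the rail plane, straight below the knob's axis. The orange sprung rail, 130 mm wide, is carried on the bar's lower side: its pressing face is 30 mm down the slope from this point while free. The springs give 8 mm before bottoming, 0.9 N per mm (half in: about 3.6 N); a 6 mm deep lip on it, 8 mm above the rail plane, passes over the board's edge
- lock_knob (a joint): angle (rad) of the black wing knob on the bar, 0 to 1.571, turned clockwise as seen from above the slope; about 0.12 N m of friction. 0: the wing lies along the bar (frame y) with its red end to the right (-y). 1.571 (stop, locked): the red end points down the slope (-x) at the red mark on the bar
- knob_grip (a point): on the knob's axis, 42 mm above the rail plane, which is a good height for the TCP when the fingers point square to the slope. The wing is 66 mm long, 16 mm thick and stands from 25 to 51 mm above the rail plane
- reel: reel of solder standing on its flange, 64 mm in diameter, 50 mm high; to be left alone. Origin: centre of its underside
- flux: amber flux bottle 42 mm in diameter, 85 mm high; to be left alone. Origin: centre of its underside
- multimeter: yellow multimeter lying flat, 150 x 74 x 42 mm; to be left alone. Origin: centre of its underside

How it is judged (in metres and radians):
On the way, in this order (a step that is already met when the one before it is completed fails the run):
1. the pump lies flat in the tray, let go (x of pump in the frame of tray between -0.05 and 0.05 m and y of pump in the frame of tray between -0.045 and 0.045 m and z of pump in the frame of tray below 0.022 m and contact force between the fingers and pump below 0.05 N), for 0.2 s.
2. the board is pressed home in the lower groove by the sprung rail, the springs about half in, with the knob not yet locked (contact force between lower_bar and board above 1 N and contact force between press_rail and board between 1.8 and 6.6 N and value of joint lock_knob below 0.9 rad), for 0.2 s.
3. the knob is turned to the lock mark (value of joint lock_knob above 1.4 rad), for 0.2 s.
At the end, for the whole second after the job is handed in: The pump lies at rest on the tray floor (its middle within 50 mm along, 45 mm across of the tray's middle); the board lies flat and square, pressed home against the lower groove bar by the sprung rail with 1.8 to 6.6 N (springs 2 to 7.3 mm in); the knob is within 10 degrees of its locked stop (x of pump in the frame of tray between -0.05 and 0.05 m and y of pump in the frame of tray between -0.045 and 0.045 m and z of pump in the frame of tray below 0.022 m and linear speed of pump below 0.02 m/s and angle between the z axis of board and the z axis of frame, either way round below 0.05 rad and angle between the x axis of board and the x axis of frame, either way round below 0.03 rad and contact force between lower_bar and board above 1 N and contact force between press_rail and board between 1.8 and 6.6 N and value of joint lock_knob above 1.4 rad); the robot touches nothing.
It fails at once if the pump is let go more than about 40 mm above the tray floor (horizontal distance between pump and tray below 0.12 m and z of pump in the frame of tray above 0.055 m and contact force between the fingers and pump below 0.01 N).
It fails at once if the reel, flux bottle or multimeter is moved by more than 25 mm (distance of any of reel, flux, multimeter from where it was at the start of the episode above 0.025 m).
It also fails if it takes over 66 s, if anything falls off the work surface, if the arm or the gripper's body presses on something with over 40 N, if the wrist force passes 120 N, or if a joint passes its speed limit or range.

ROBOT

A 7-joint arm with a two-finger parallel gripper is mounted at the origin on the work surface. World frame = base frame: x ahead of the robot, y to its left, z up, the work surface at z = 0. Lengths are in mm, angles in rad, forces in N, time in s.
With the tool pointing down it reaches from about 400 to 875 mm from the base axis. Payload 4.4 kg.
Tool frame: the origin (TCP) lies between the finger pads, 19 mm behind the fingertips; this is the grasp point; z points along the fingers, y is the line along which they close (so a half turn about z gives the same grasp; the last joint's range is limited). The gripper opens to 85 mm and grips with 20 to 120 N. Pads are 22 mm wide; open, the fingers measure 114 mm over their backs; the gripper's body (76 mm by 85 mm) begins 54 mm behind the grasp point. The pads swing forward as they close: fully open they stand 13 mm farther back than shut.
Start: joints at [1.074, 0.628, 0.038, 1.517, -0.027, 0.996, -0.02], TCP at [271.466, -590.613, 250.013] pointing down, gripper open.
Joint ranges: [-3.06, 3.06], [-0.37, 2.12], [-1.25, 1.32], [0.18, 2.47], [-1.1, 4.24], [0.23, 1.98], [-2.94, 2.94]. Speed limits (rad/s): [2.57, 2.57, 3.14, 3.14, 3.14, 3.14, 3.14].

INTERFACE

Orientations are given as [roll, pitch, yaw] about the fixed x, y, z axes, in that order (R = Rz(yaw) Ry(pitch) Rx(roll)).
In Python, from cell import sensors, get_image, ctrl gives the robot as it stands.
- The arm moves only by the tool send_rows, never from a script. Its argument "series" is a list of rows, each a list of 3 entries, a list of its own where there are three numbers: the finger opening in mm, from 0 to 85.4, then the shift along the world's x, y, z in units of 60 mm (1.0 is 60 mm), then the turn, a rotation vector about the world's x, y, z in units of 5 degrees (1.0 is 5 degrees). A call has 1 to 8 rows; each row shifts and turns the commanded pose from where the row before left it; what a row does not reach is not made up. A row lasts 1/8 s, in which the tool goes at most 62.5 mm and 10.7 degrees, less where a joint would pass 70% of its speed; a pose out of reach is approached as far as the arm can. A call is refused whole if a number of a shift passes 1 or a number of a turn 1, either way. A call with a gripper value outside its range is refused whole. The fingers move at their own pace and stop on an object; the grip force is fixed at half the most. Time passes only in rows, so rows that do not move let the fingers close. It gives the time, the measured TCP pose, the force, the opening and the grip force at its end, in the units of the state.
- sensors.read_state(): the state, without advancing time (a new reading comes with each control period).
- get_image(name): name is "side" or "top"; returns a dict with "img" (480x640x3 uint8, red, green, blue), "depth" (480x640 float32, mm along the optical axis (not along the pixel's ray), 0 where there is no reading), "vfov" (degrees; the focal length in pixels is half the picture's height over the tangent of half this angle, whatever the lens; pixels are square), "cx", "cy" (the principal point, pixels), "k1" (the pictures are not rectified: a ray, as slopes to the right and down, at radius r is drawn at 1 + k1 r^2 times it, then the intrinsics apply), "world_to_cam" (4x4, takes a point from world to camera coordinates). Camera axes: x right, y down, z forward; pixel columns grow to the right and rows downward; lengths in mm; the calibration is good to about 2 mm. A picture is of the moment at which its call begins.
- ctrl.finish_job(): hands the job in; it is judged then, once.
The state is a dict: "clock": time; "qpos": joint angles; "qd": joint speeds; "tau": joint torques, N m; "eef_pos": TCP position; "tool_rot": TCP orientation; "force": force on the tool from outside, world axes, zero at the start; "torque": the same for the moment, N m; "width": finger opening in mm; "gripper_force": force on a finger pad.
Only numpy, scipy, OpenCV 4.12 (cv2) and the standard library are available. Lean on these libraries where they do the work, as an engineer would, in place of code of your own. Each camera call takes 0.05 s, during which the arm holds its last target. There are 200 camera calls.

## Working session

There is one attempt and no reset: what is moved stays moved. The work goes in short steps, Python scripts to look and compute and a tool call to move; the robot and the scene stay as the last step left them, time stands still between calls to the robot, and variables do not carry over. Pictures are saved under pics/ and viewed, at most 10 in all, crops included, and the job is handed in when it is done.

Besides the shell and the picture viewer there is one more tool, called after "Request:" as name(argument=value, ...), one argument or row to a line, values as JSON. send_rows: Moves the arm, as the interface text tells. Its arguments: {"type":"object","properties":{"series":{"type":"array"}},"required":["series"]}

```bash
ls; mkdir -p pics; cat > h.py <<'E'
import numpy as np, cv2
from cell import sensors, get_image, ctrl
def snap(n):
    d=get_image(n); np.savez('/tmp/%s.npz'%n,**d); return d
def cloud(d):
    f=240/np.tan(np.radians(d['vfov'])/2)
    K=np.array([[f,0,d['cx']],[0,f,d['cy']],[0,0,1.]])
    u,v=np.meshgrid(np.arange(640.),np.arange(480.))
    p=cv2.undistortPoints(np.stack([u,v],-1).reshape(-1,1,2),K,np.array([d['k1'],0,0,0.])).reshape(480,640,2)
    z=d['depth'][...,None]
    c=np.concatenate([p*z,z],-1)
    M=np.linalg.inv(d['world_to_cam'])
    return c@M[:3,:3].T+M[:3,3]
E
python3 - <<'E'
from h import *
for n in('side','top'):
    d=snap(n); cv2.imwrite(f'pics/{n}0.png',d['img'][...,::-1]); print(n,d['vfov'],d['cx'],d['cy'],d['k1'],np.linalg.inv(d['world_to_cam'])[:3].round(2).tolist(),(d['depth']>0).mean())
print(sensors.read_state())
E
```

```text
pics
side 55.33333023506853 324.3089815379596 241.39259560544903 -0.09267907892140105 [[-0.97, -0.16, 0.2, 324.54], [-0.26, 0.6, -0.75, 698.76], [0.0, -0.78, -0.62, 703.47]] 0.9961165364583333
top 52.00017215220785 320.5162022178162 227.447563171685 0.01648439404167026 [[-0.01, -0.99, 0.15, 369.91], [-1.0, 0.01, -0.01, 10.83], [0.0, -0.15, -0.99, 1238.22]] 0.9960546875
{'clock': 0.1, 'qpos': array([ 1.07418682,  0.62923124,  0.0384532 ,  1.51824866, -0.02699234,
        0.99632096, -0.02001519]), 'qd': array([-1.56924333e-03, -1.60859619e-03,  2.87725587e-04, -3.72457958e-03,
        1.05147889e-03, -7.46454152e-04,  5.70304468e-05]), 'tau': array([ 2.31258105e-03, -5.64529216e+01,  1.23013794e+00, -1.93972206e+01,
        1.12974391e-02,  5.42392736e-03,  1.37769433e-05]), 'eef_pos': array([ 271.24803033, -590.1229417 ,  249.20188361]), 'tool_rot': array([-3.13990283e+00,  2.69571096e-05,  4.30792115e-01]), 'force': array([0.5464526 , 0.3639889 , 0.26918691]), 'torque': array([0.0218061 , 0.01658826, 0.00829262]), 'gripper_force': 0.0, 'width': 85.62881541723095}
```

View pics/side0.png

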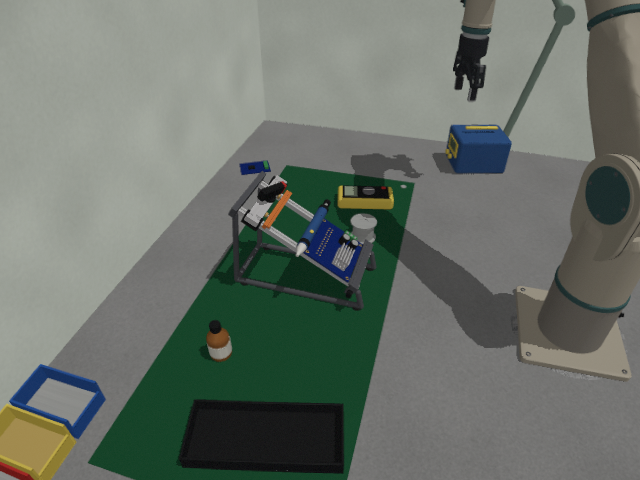

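View pics/top0.png

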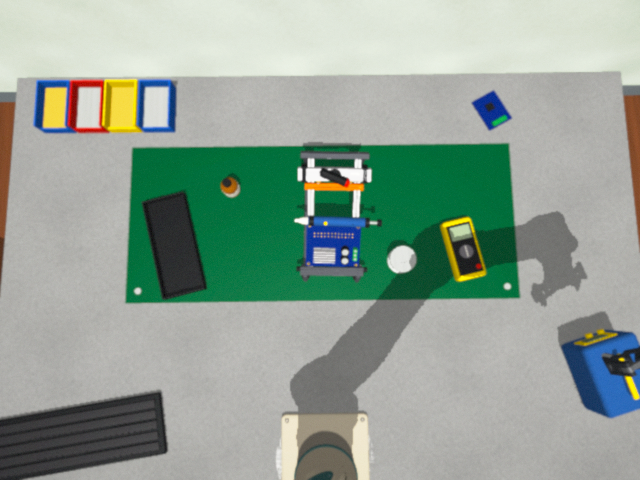

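The side view shows the frame at about (300,240), the pump across it at (312,235), the bar and knob at (265,195), the tray at (265,435) and the flux at (218,340). In the top view the frame is at (335,220), the pump at (338,222), the knob at (335,178), the tray at (175,245), the reel at (402,259) and the multimeter at (463,248).

```bash
python3 - <<'E'
from h import *
im=[]
for n,(u0,v0,w,h) in dict(side=(220,155,170,160),top=(285,135,110,150)).items():
    d=dict(np.load(f'/tmp/{n}.npz')); c=d['img'][v0:v0+h,u0:u0+w,::-1]
    im.append(cv2.resize(c,(int(w*600/h),600),interpolation=cv2.INTER_CUBIC)[:,:])
o=np.hstack(im); s=800/o.shape[1]; print(o.shape,s,im[0].shape)
cv2.imwrite('pics/crop0.png',cv2.resize(o,None,fx=s,fy=s))
d={n:dict(np.load(f'/tmp/{n}.npz')) for n in('side','top')}
C={n:cloud(d[n]) for n in d}
def st(nm,P): print(nm,len(P),'min',P.min(0).round(0),'max',P.max(0).round(0),'med',np.median(P,0).round(1))
for n in d:
    hsv=cv2.cvtColor(d[n]['img'],cv2.COLOR_RGB2HSV).astype(int); H,S,V=hsv[...,0],hsv[...,1],hsv[...,2]
    P=C[n]; box=lambda a,b:((P>=np.array(a))&(P<=np.array(b))).all(-1)
    fr=box([300,-130,30],[760,130,300])
    st(n+' orange',P[fr&(H>5)&(H<20)&(S>150)&(V>120)])
    b=fr&(H>95)&(H<130)&(S>120)
    st(n+' blue',P[b])
    st(n+' red',P[fr&((H<4)|(H>174))&(S>150)&(V>80)])
    st(n+' bright',P[fr&(S<40)&(V>170)])
    st(n+' tray',P[box([300,250,2],[700,520,60])&(V<60)])
    t=P[box([300,250,20],[700,520,40])&(V<70)][:,:2].astype(np.float32)
    print(cv2.minAreaRect(t))
    st(n+' floor',P[box([300,300,1],[700,500,12])&(V<50)])
    st(n+' reel',P[box([300,-200,15],[500,-100,70])])
    st(n+' meter',P[box([300,-400,15],[600,-205,70])])
    st(n+' flux',P[box([450,200,15],[700,300,120])])
E
```

```text
(600, 1077, 3) 0.7428040854224698 (600, 637, 3)
side orange 282 min [610. -92. 165.] max [629.  38. 177.] med [618.1 -18.8 172.2]
side blue 1672 min [ 448. -106.   63.] max [679.  41. 205.] med [515.8 -18.6 103. ]
side red 17 min [608. -57. 196.] max [619. -47. 217.] med [611.9 -51.8 214.3]
side bright 79 min [542. -87. 132.] max [671.  60. 199.] med [549.7  40.7 137.7]
side tray 9747 min [378. 286.   2.] max [655. 449.  33.] med [512.8 366.6   4.3]
((511.586181640625, 368.5547180175781), (250.73922729492188, 107.7589111328125), 13.878625869750977)
side floor 7924 min [378. 300.   1.] max [655. 449.  12.] med [512.3 365.9   3.4]
side reel 384 min [ 435. -200.   15.] max [ 498. -162.   52.] med [ 464.3 -177.6   47.2]
side meter 1154 min [ 412. -398.   15.] max [ 570. -205.   52.] med [ 483.6 -330.1   33.9]
side flux 726 min [631. 209.  15.] max [673. 252.  87.] med [646.4 237.7  52.6]
top orange 379 min [607. -90. 166.] max [630.  38. 219.] med [617.5 -21.8 173. ]
top blue 1888 min [448. -96.  46.] max [559.  43. 147.] med [513.5 -31.2 103.2]
top red 21 min [611. -55. 211.] max [625. -46. 221.] med [616.  -50.3 217.8]
top bright 1442 min [ 453. -122.   87.] max [680.  63. 223.] med [614.5  -8.9 156.9]
top tray 3669 min [379. 289.   2.] max [643. 447.  37.] med [511.  373.2   5.4]
((510.4217529296875, 369.82000732421875), (250.8726348876953, 107.06172180175781), 13.884378433227539)
top floor 2860 min [384. 301.   1.] max [638. 446.  12.] med [521.  376.3   4.3]
top reel 356 min [ 436. -200.   43.] max [ 497. -101.   59.] med [ 464.9 -183.5   49.9]
top meter 1998 min [ 413. -396.   15.] max [ 570. -205.   57.] med [ 483.8 -340.9   34.8]
top flux 279 min [631. 209.  16.] max [673. 248.  89.] med [645.9 224.7  57.4]
```

View pics/crop0.png

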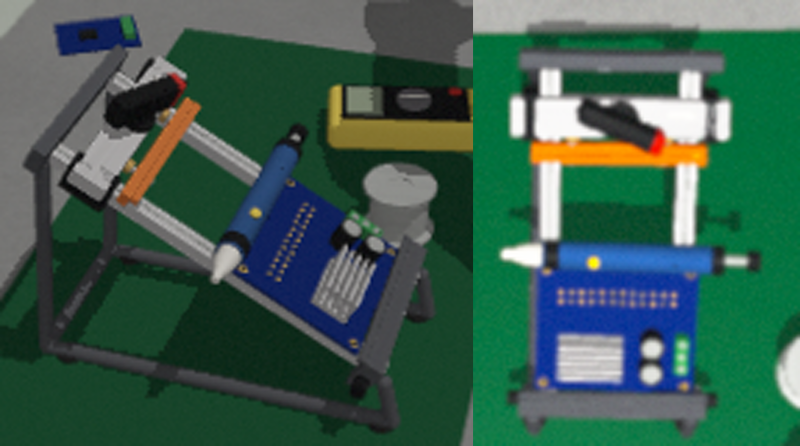

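The crop shows the pump lying across the rails against the board's upper edge (nozzle left). The knob wing is already turned by about 25°, with its red end to the lower right. Next I fit the frame and express things in frame coordinates.

```bash
cat >> h.py <<'E'
def frameT(x0,y0,yaw,z0=50.):
    cy,sy=np.cos(yaw),np.sin(yaw);c,s=np.cos(np.pi/6),np.sin(np.pi/6)
    R=np.array([[cy*c,-sy,-cy*s],[sy*c,cy,-sy*s],[s,0,c]])
    return R,np.array([x0,y0,z0])
def masks(d):
    hsv=cv2.cvtColor(d['img'],cv2.COLOR_RGB2HSV).astype(int); H,S,V=hsv[...,0],hsv[...,1],hsv[...,2]
    return dict(orange=(H>5)&(H<20)&(S>150)&(V>120),blue=(H>95)&(H<130)&(S>100),red=((H<4)|(H>174))&(S>150)&(V>80),white=(S<40)&(V>150),black=(V<60))
E
python3 - <<'E'
from h import *
for n in('side','top'):
    d=dict(np.load(f'/tmp/{n}.npz')); P=cloud(d); m=masks(d)
    fr=((P>=[300,-130,30])&(P<=[760,130,300])).all(-1)
    O=P[fr&m['orange']]
    # yaw from orange: line x(y)
    l=cv2.fitLine(O[:,:2].astype(np.float32),cv2.DIST_HUBER,0,.01,.01).ravel(); yaw=np.arctan2(-l[0]*np.sign(l[1]),abs(l[1]))
    # rail strips (white, between pump and orange)
    W=P[fr&m['white']&(P[...,0]>572)&(P[...,0]<605)]
    print(n,'yaw orange',yaw,len(W))
    for s in(1,-1):
        w=W[(W[:,1]>-25) if s>0 else (W[:,1]<-25)]
        if len(w)>3: print('  rail',s,len(w),'y',w[:,1].min().round(1),w[:,1].max().round(1),'x0 est',np.percentile(w[:,0]-(w[:,2]-50)/np.tan(np.pi/6),[25,50,75]).round(1))
    # long rail sides: use whole rails y median vs x for yaw
    # barrel: blue above board
    R,t=frameT(425,-25,yaw)
    F=(P-t)@R
    for k in('orange','blue','red','white','black'):
        q=F[fr&m[k]&(F[...,2]>-5)&(F[...,0]>-20)&(F[...,0]<320)&(abs(F[...,1])<115)]
        print(k,len(q),np.percentile(q,[1,50,99],axis=0).round(1).tolist())
    np.save(f'/tmp/F_{n}.npy',F)
E
```

```text
side yaw orange -0.037328556 105
  rail 1 63 y 19.1 32.7 x0 est [430.6 431.7 433.5]
  rail -1 42 y -85.0 -72.3 x0 est [426.8 428.5 430. ]
orange 282 [[221.4, -55.5, 3.6], [228.2, 13.4, 9.6], [234.7, 70.3, 11.9]]
blue 1727 [[29.6, -65.0, -1.8], [105.2, 10.0, 1.1], [156.1, 65.8, 20.3]]
red 17 [[239.2, -24.2, 31.6], [243.5, -19.7, 48.1], [251.7, -15.3, 50.0]]
white 624 [[54.7, -71.4, -4.2], [246.6, 52.2, 15.5], [287.6, 85.3, 24.1]]
black 740 [[10.5, -97.3, -4.6], [247.8, 15.9, 18.8], [298.1, 82.5, 50.1]]
top yaw orange -0.041753486 201
  rail 1 97 y 20.7 32.8 x0 est [427.3 430.3 432. ]
  rail -1 104 y -83.4 -69.4 x0 est [425.4 427.4 429.5]
orange 379 [[220.6, -55.2, 1.6], [228.9, 11.4, 10.1], [247.9, 71.1, 50.1]]
blue 1954 [[29.3, -61.9, -2.8], [103.6, -2.7, 2.5], [156.3, 66.8, 21.8]]
red 21 [[243.3, -21.5, 40.4], [250.8, -17.3, 50.0], [255.9, -13.1, 51.7]]
white 1529 [[48.5, -79.6, -4.4], [213.9, 19.1, 16.1], [287.0, 86.5, 26.3]]
black 318 [[59.4, -98.0, -3.5], [260.8, 8.8, 41.2], [275.4, 78.0, 53.7]]
```

```bash
python3 - <<'E'
from h import *
yaw=-0.037; R,t=frameT(430,-19.5,yaw)
for n in('side','top'):
    d=dict(np.load(f'/tmp/{n}.npz')); P=cloud(d); m=masks(d); F=(P-t)@R
    fr=(abs(F[...,1])<115)&(F[...,0]>-20)&(F[...,0]<320)&(F[...,2]>-8)&(F[...,2]<70)
    x,y,z=F[...,0],F[...,1],F[...,2]
    def pr(k,q,pc=(2,50,98)): print(n,k,len(q),np.percentile(q,pc,axis=0).round(1).tolist())
    for s in(1,-1):
        for a,b in((162,190),(190,215)):
            pr(f'rail{s}',F[fr&m['white']&(x>a)&(x<b)&(abs(y-52*s)<15)&(z<7)])
    bar=F[fr&m['white']&(z>14)&(x>225)&(x<285)]; pr('bar',bar)
    kn=F[fr&(z>33)&(x>200)&(x<300)]; pr('knob',kn)
    k2=kn[kn[:,2]>45]; r=cv2.minAreaRect(k2[:,:2].astype(np.float32)); print(r); 
    l=cv2.fitLine(k2[:,:2].astype(np.float32),cv2.DIST_HUBER,0,.01,.01).ravel(); print('knob line',l.round(3))
    pr('red',F[fr&m['red']&(z>33)])
    o=F[fr&m['orange']&(z<20)]; pr('orange',o)
    print('orange line',cv2.fitLine(o[:,:2].astype(np.float32),cv2.DIST_HUBER,0,.01,.01).ravel().round(3))
    pu=F[fr&m['blue']&(z>9)&(x>100)&(x<180)]; pr('pump',pu)
    print('pump line',cv2.fitLine(pu[:,:2].astype(np.float32),cv2.DIST_HUBER,0,.01,.01).ravel().round(3), 'world',cv2.fitLine((pu@R.T+t).astype(np.float32),cv2.DIST_HUBER,0,.01,.01).ravel().round(3))
    pr('pump top',F[fr&(x>115)&(x<175)&(z>15)])
    pr('lowbar',F[fr&(x<36)&(z>6)&(z<16)])
    b=F[fr&m['blue']&(abs(z-3)<5)&(x<150)]; pr('board',b); 
E
```

```text
side rail1 45 [[163.1, 44.8, -1.9], [176.6, 53.0, 0.1], [189.2, 57.9, 1.4]]
side rail1 42 [[190.6, 45.1, -2.3], [201.0, 52.0, 0.0], [213.4, 57.4, 2.6]]
side rail-1 32 [[162.3, -59.0, -2.4], [175.5, -53.4, -0.5], [188.6, -47.6, 2.1]]
side rail-1 27 [[190.5, -58.8, -1.7], [202.7, -50.3, -0.1], [214.0, -45.6, 1.9]]
side bar 303 [[240.3, -77.1, 16.6], [253.4, 43.5, 18.8], [265.8, 77.7, 20.8]]
side knob 283 [[235.8, -26.9, 34.6], [253.1, 7.9, 49.5], [269.6, 31.6, 52.6]]
((252.767333984375, 0.21701431274414062), (67.97207641601562, 16.142215728759766), 68.72514343261719)
knob line [  0.389   0.921 252.96    3.579]
side red 16 [[235.1, -29.7, 43.4], [239.9, -25.6, 50.7], [247.4, -21.3, 52.4]]
side orange 282 [[217.4, -61.0, 8.1], [224.1, 7.7, 11.9], [230.3, 64.1, 14.1]]
orange line [2.00000e-03 1.00000e+00 2.24006e+02 5.70600e+00]
side pump 378 [[131.4, -72.6, 11.6], [142.6, -11.3, 19.5], [152.2, 54.9, 23.0]]
pump line [ 4.00000e-03 -1.00000e+00  1.42607e+02 -1.27800e+01] world [ 3.20000e-02  9.99000e-01 -3.00000e-03  5.43223e+02 -3.80510e+01
  1.38714e+02]
side pump top 502 [[132.1, -105.9
[... 796 characters left out ...]
4.435   1.381]
top red 21 [[239.3, -28.1, 43.7], [246.6, -23.9, 52.5], [251.5, -19.8, 54.1]]
top orange 359 [[217.0, -61.4, 5.7], [224.2, 7.1, 12.3], [231.3, 62.6, 16.9]]
orange line [ 2.00000e-03 -1.00000e+00  2.24285e+02  3.99300e+00]
top pump 475 [[132.4, -70.4, 10.9], [145.0, -15.8, 20.1], [152.5, 45.2, 24.6]]
pump line [ 1.10000e-02  1.00000e+00  1.44997e+02 -1.47240e+01] world [ 3.80000e-02  9.99000e-01  4.00000e-03  5.44402e+02 -3.84350e+01
  1.39860e+02]
top pump top 588 [[132.7, -103.6, 15.6], [143.4, -9.1, 20.4], [152.0, 72.6, 26.0]]
top lowbar 547 [[3.7, -72.4, 6.4], [16.0, -1.7, 12.2], [28.6, 71.8, 15.7]]
top board 1427 [[25.6, -62.4, -0.1], [87.8, -6.1, 4.0], [125.0, 60.5, 7.3]]
```

```bash
cat >> h.py <<'E'
from scipy.spatial.transform import Rotation as Ro
FR,FT=frameT(430,-19.3,-0.037)
FR_=FR
def w(p): return FR@np.array(p,float)+FT
def tilt(psi=0): # tool square to slope, tool y = frame x turned psi (ccw seen from above) about frame z
    c,s=np.cos(psi),np.sin(psi)
    return FR@np.array([[s,c,0],[-c,s,0],[0,0,-1.]])
def go(pos,R,n=None):
    s=sensors.read_state(); p=s['eef_pos']; C=Ro.from_euler('xyz',s['tool_rot'])
    rv=np.degrees((Ro.from_matrix(R)*C.inv()).as_rotvec())/5; sh=(np.array(pos)-p)/60
    m=max(abs(sh).max(),abs(rv).max()); n=n or int(np.ceil(m))
    print('clock',round(s['clock'],2),'tcp',p.round(1),'frame',((p-FT)@FR).round(1),'target',np.round(pos,1),'shift',sh.round(3),'turn',rv.round(2),'n',n,'per row',(sh/n).round(3),(rv/n).round(3))
E
python3 -c "
from h import *
go(w([142.5,-6,110]),tilt(0),13)
print(w([142.5,-6,22.5])-w([142.5,-6,110]))"
```

```text
Traceback (most recent call last):
  File "h.py", line 30, in go
    rv=np.degrees((Ro.from_matrix(R)*C.inv()).as_rotvec())/5; sh=(np.array(pos)-p)/60
                   ~~~~~~~~~~~~~~^^^
  File "scipy/spatial/transform/_rotation.pyx", line 1143, in scipy.spatial.transform._rotation.Rotation.from_matrix
ValueError: Non-positive determinant (left-handed or null coordinate frame) in rotation matrix 0: [[-0.03699156  0.86543268  0.49965779]
 [-0.99931558 -0.03203563 -0.01849578]
 [ 0.          0.5        -0.8660254 ]].
```

```bash
sed -i 's/\[\[s,c,0\],\[-c,s,0\]/[[-s,c,0],[c,s,0]/' h.py
python3 -c "
from h import *
go(w([142.5,-6,110]),tilt(0),14)
print((w([142.5,-6,22.5])-w([142.5,-6,110]))/60)"
```

```text
clock 0.1 tcp [ 271.2 -590.1  249.2] frame [ -19.5 -576.3  241.3] target [498.1 -27.8 216.5] shift [ 3.782  9.372 -0.545] turn [-3.51 -5.26 12.34] n 14 per row [ 0.27   0.669 -0.039] [-0.251 -0.376  0.881]
[ 0.72866761 -0.02697301 -1.26295371]
```

Request:
send_rows(
  series=[
    [85, [0.27, 0.67, 0], [-0.25, -0.375, 0.88]],
    [85, [0.27, 0.67, 0], [-0.25, -0.375, 0.88]],
    [85, [0.27, 0.67, 0], [-0.25, -0.375, 0.88]],
    [85, [0.27, 0.67, 0], [-0.25, -0.375, 0.88]],
    [85, [0.27, 0.67, 0], [-0.25, -0.375, 0.88]],
    [85, [0.27, 0.67, 0], [-0.25, -0.375, 0.88]],
    [85, [0.27, 0.67, 0], [-0.25, -0.375, 0.88]],
  ],
)

```text
clock: 0.98
eef_pos: [385.1, -307.7, 249.9]
tool_rot: [2.879, -0.075, 0.984]
force: [-0.1, -0.9, -0.1]
width: 85.0
gripper_force: 0.0
```

Request:
send_rows(
  series=[
    [85, [0.27, 0.67, 0], [-0.25, -0.375, 0.88]],
    [85, [0.27, 0.67, 0], [-0.25, -0.375, 0.88]],
    [85, [0.27, 0.67, 0], [-0.25, -0.375, 0.88]],
    [85, [0.27, 0.67, 0], [-0.25, -0.375, 0.88]],
    [85, [0.27, 0.67, -0.1], [-0.25, -0.375, 0.88]],
    [85, [0.27, 0.67, -0.2], [-0.25, -0.375, 0.88]],
    [85, [0.27, 0.67, -0.2], [-0.25, -0.375, 0.88]],
    [85, [0, 0, 0], [0, 0, 0]],
  ],
)

```text
clock: 1.98
eef_pos: [459.6, -114.5, 229.5]
tool_rot: [2.718, -0.012, 1.37]
force: [-0.6, -0.3, -0.2]
width: 84.9
gripper_force: 0.0
```

```bash
python3 -c "
from h import *
go(w([142.5,-6,22.5]),tilt(0),4)
print(sensors.read_state()['qpos'].round(2),sensors.read_state()['force'])
d=snap('side');o=cv2.resize(d['img'][100:330,190:430,::-1],None,fx=2.5,fy=2.5);cv2.imwrite('pics/a.png',o)"
```

```text
clock 1.98 tcp [ 459.6 -114.5  229.5] frame [118.5 -94.  138.9] target [541.9 -29.4 140.7] shift [ 1.37   1.418 -1.48 ] turn [-0.27 -1.12  1.87] n 4 per row [ 0.343  0.354 -0.37 ] [-0.069 -0.281  0.467]
[ 0.71  0.35 -0.68  2.36  1.29  0.25 -1.32] [-0.6142635  -0.27846147 -0.21611172]
```

View pics/a.png

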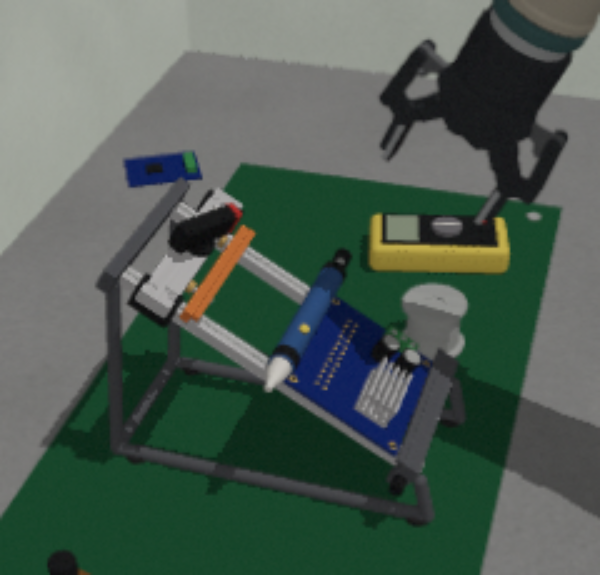

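The pose stopped short because joint 6 and joint 4 are near their limits with this tilt so close in. In the picture the gripper stands over the multimeter at about (470,110), clear of it, and the pump is still at (310,310). A vertical tool straddles the pump just as well: the lower finger goes over the bare board edge and the upper one between the rails.

```bash
cat >> h.py <<'E'
def down(a): # vertical tool, tool y at world angle a (rad)
    c,s=np.cos(a),np.sin(a)
    return np.array([[-s,c,0],[c,s,0],[0,0,-1.]])
E
python3 -c "
from h import *
a=w([142.5,-6,11]);print(a)
go(a+[0,0,100],down(-.037))"
```

```text
[547.60597145 -29.65751707 130.77627944]
clock 2.02 tcp [ 459.4 -115.8  229.7] frame [118.4 -95.3 139.2] target [547.6 -29.7 230.8] shift [1.47  1.435 0.018] turn [0.45 4.84 1.91] n 5 per row [0.294 0.287 0.004] [0.091 0.967 0.383]
```

Request:
send_rows(
  series=[
    [55, [0.29, 0.29, 0], [0.09, 0.97, 0.38]],
    [55, [0.29, 0.29, 0], [0.09, 0.97, 0.38]],
    [55, [0.29, 0.29, 0], [0.09, 0.97, 0.38]],
    [55, [0.29, 0.29, 0], [0.09, 0.97, 0.38]],
    [55, [0.29, 0.29, 0], [0.09, 0.97, 0.38]],
    [55, [0, 0, 0], [0, 0, 0]],
  ],
)

```text
clock: 2.78
eef_pos: [545.7, -35.4, 230.2]
tool_rot: [3.114, 0.005, 1.521]
force: [-0.1, -0.9, -0.2]
width: 55.1
gripper_force: 0.0
```

```bash
python3 -c "
from h import *
a=w([142.5,-6,11])
go(a+[0,0,60],down(-.037)); print(sensors.read_state()['qpos'].round(2))"
```

```text
clock 2.77 tcp [545.7 -35.4 230.2] frame [190.7 -11.8  98. ] target [547.6 -29.7 190.8] shift [ 0.032  0.095 -0.657] turn [0.07 0.31 0.14] n 1 per row [ 0.032  0.095 -0.657] [0.07  0.313 0.143]
[ 0.6   0.65 -0.93  1.84  0.65  0.96 -0.67]
```

Request:
send_rows(
  series=[
    [55, [0.03, 0.09, -0.3], [0.07, 0.31, 0.14]],
    [55, [0, 0, -0.4], [0, 0, 0]],
    [55, [0, 0, -0.4], [0, 0, 0]],
    [55, [0, 0, -0.42], [0, 0, 0]],
    [55, [0, 0, 0], [0, 0, 0]],
    [55, [0, 0, 0], [0, 0, 0]],
  ],
)

```text
clock: 3.52
eef_pos: [542.9, -32.0, 138.6]
tool_rot: [-3.138, 0.005, 1.533]
force: [-5.3, 1.0, -1.8]
width: 55.0
gripper_force: 0.0
```

```bash
python3 -c "
from h import *
a=w([142.5,-6,11])
go(a+[0,0,8],down(-.037)); print(sensors.read_state()['force'].round(2))
d=snap('side');o=cv2.resize(d['img'][120:320,200:420,::-1],None,fx=2.7,fy=2.7);cv2.imwrite('pics/b.png',o)"
```

```text
clock 3.52 tcp [542.9 -32.  138.6] frame [142.4  -8.5  20.1] target [547.6 -29.7 138.8] shift [0.079 0.038 0.003] turn [ 0.06 -0.05  0.01] n 1 per row [0.079 0.038 0.003] [ 0.06  -0.048  0.006]
[-5.27  1.01 -1.78]
```

View pics/b.png

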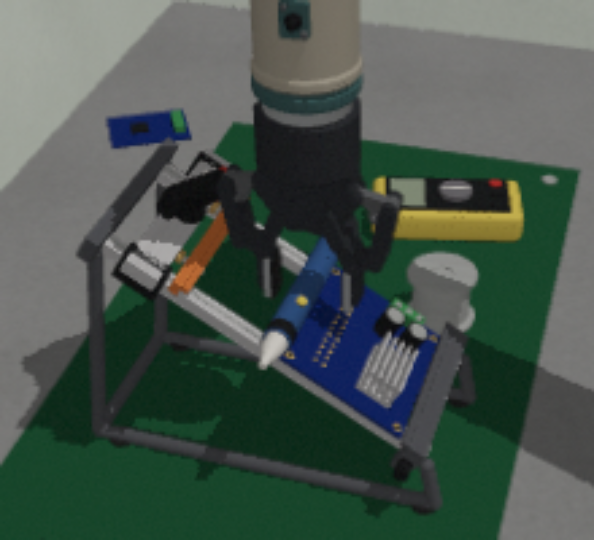

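The picture shows both fingers straddling the pump at (300,285). The uphill linkage is just touching the knob or rail at about (230,190), with 5 N in -x. I'll narrow the fingers first, then correct x, then close.

Request:
send_rows(
  series=[
    [36, [0, 0, 0], [0, 0, 0]],
    [36, [0, 0, 0], [0, 0, 0]],
    [36, [0, 0, 0], [0, 0, 0]],
  ],
)

```text
clock: 3.95
eef_pos: [546.4, -32.1, 142.3]
tool_rot: [3.137, 0.007, 1.533]
force: [-9.3, -1.9, 19.9]
width: 35.9
gripper_force: 0.0
```

```bash
python3 -c "
from h import *
a=w([142.5,-6,11])
go(a+[0,0,8],down(-.037)); print(sensors.read_state()['force'].round(2))"
```

```text
clock 3.95 tcp [546.4 -32.1 142.3] frame [147.3  -8.5  21.5] target [547.6 -29.7 138.8] shift [ 0.019  0.041 -0.059] turn [0.08 0.05 0.01] n 1 per row [ 0.019  0.041 -0.059] [0.081 0.05  0.014]
[-9.35 -1.92 19.94]
```

Narrowing the fingers dropped the linkage onto the bar or rail (20 N upward). I'll lift, lean the tool about 15° toward the slope normal for clearance, and approach again.

Request:
send_rows(
  series=[
    [40, [0, 0, 0.5], [0, 0, 0]],
    [40, [0, 0, 0.5], [0, 0, 0]],
    [40, [0, 0, 0], [-0.04, -1, 0]],
    [40, [0, 0, 0], [-0.04, -1, 0]],
    [40, [0, 0, 0], [-0.04, -1, 0]],
    [40, [0, 0, 0], [0, 0, 0]],
  ],
)

```text
clock: 4.7
eef_pos: [544.5, -32.4, 199.7]
tool_rot: [2.879, 0.008, 1.532]
force: [0.1, -0.6, -0.4]
width: 40.2
gripper_force: 0.0
```

```bash
python3 -c "
from h import *
T=Ro.from_rotvec(np.radians(-15)*FR[:,1]).as_matrix()@down(-.037)
a=w([142.5,-6,11]); d=T[:,2]; print(d)
go(a-40*d,T); go(a-12*d,T); print(sensors.read_state()['force'].round(2),sensors.read_state()['qpos'].round(2))
d=snap('top');P=cloud(d);F=(P-FT)@FR;m=masks(d)
k=F[(F[...,2]>40)&(F[...,0]>225)&(F[...,0]<280)&(abs(F[...,1])<40)&(F[...,2]<58)];print(len(k),np.median(k,0))
o=F[m['orange']&(abs(F[...,1])<80)&(F[...,2]<20)&(F[...,2]>-5)];print(len(o),np.percentile(o,[2,50,98],axis=0).round(1))
"
```

```text
[ 0.2586419  -0.00957412 -0.96592583]
clock 4.7 tcp [544.5 -32.4 199.7] frame [174.4  -8.9  72.2] target [537.3 -29.3 169.4] shift [-0.121  0.052 -0.505] turn [0.09 0.   0.02] n 1 per row [-0.121  0.052 -0.505] [0.093 0.005 0.015]
clock 4.7 tcp [544.5 -32.4 199.7] frame [174.4  -8.9  72.2] target [544.5 -29.5 142.4] shift [-0.     0.048 -0.956] turn [0.09 0.   0.02] n 1 per row [-0.     0.048 -0.956] [0.093 0.005 0.015]
[ 0.05 -0.61 -0.42] [ 0.55  0.57 -0.8   2.08  0.93  0.56 -0.94]
254 [253.61418286   1.70178131  51.07829659]
344 [[215.6 -60.4   4.7]
 [224.1  12.2  12.2]
 [230.5  62.6  16.7]]
```

Request:
send_rows(
  series=[
    [40, [-0.12, 0.05, -0.5], [0.09, 0, 0]],
    [40, [0.06, 0, -0.22], [0, 0, 0]],
    [40, [0.06, 0, -0.23], [0, 0, 0]],
    [40, [0, 0, 0], [0, 0, 0]],
    [40, [0, 0, 0], [0, 0, 0]],
  ],
)

```text
clock: 5.38
eef_pos: [546.7, -28.2, 142.6]
tool_rot: [2.878, -0.003, 1.532]
force: [-0.9, 0.3, 0.6]
width: 40.3
gripper_force: 0.0
```

Request:
send_rows(
  series=[
    [30, [-0.03, 0, 0], [0, 0, 0]],
    [24, [0, 0, 0], [0, 0, 0]],
    [10, [0, 0, 0], [0, 0, 0]],
    [10, [0, 0, 0], [0, 0, 0]],
    [10, [0, 0, 0], [0, 0, 0]],
    [10, [0, 0, 0], [0, 0, 0]],
  ],
)

```text
clock: 6.12
eef_pos: [544.1, -28.3, 142.7]
tool_rot: [2.878, -0.002, 1.532]
force: [-2.5, 0.1, 5.1]
width: 19.8
gripper_force: 58.5
```

Request:
send_rows(
  series=[
    [10, [0, 0, 0.1], [0, 0, 0]],
    [10, [0, 0, 0.2], [0, 0, 0]],
    [10, [0, 0, 0.3], [0, 0, 0]],
    [10, [0, 0, 0], [0, 0, 0]],
  ],
)

```text
clock: 6.62
eef_pos: [544.9, -28.1, 179.3]
tool_rot: [2.876, -0.003, 1.532]
force: [-0.5, 0.1, -0.9]
width: 20.0
gripper_force: 58.8
```

```bash
python3 -c "
from h import *
d=snap('side');o=cv2.resize(d['img'][120:320,200:420,::-1],None,fx=2.7,fy=2.7);cv2.imwrite('pics/c.png',o); s=sensors.read_state();print(s['width'],s['gripper_force'],s['force'],s['clock'])"
```

```text
19.779185384362087 58.847715854644775 [-0.09349552  0.17291625  0.14963624] 6.675
```

View pics/c.png

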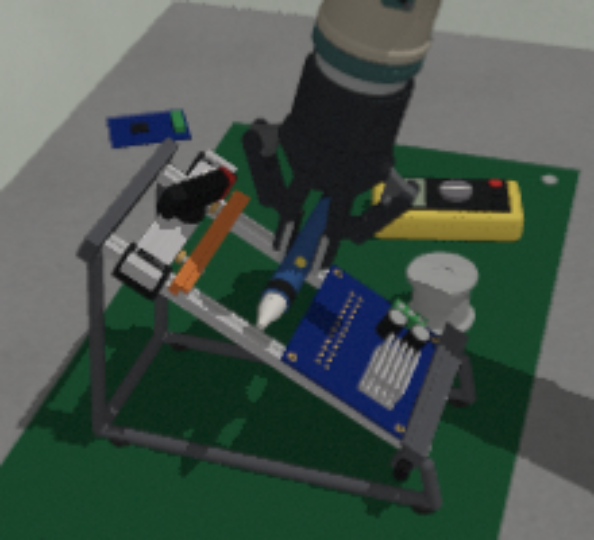

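Request:
send_rows(
  series=[
    [10, [0, 0, 0.8], [0, 0, 0]],
    [10, [0, 0, 0.8], [0, 0, 0]],
    [10, [0, 0.3, 0.3], [0.04, 1, 0]],
    [10, [0, 0.6, 0], [0.04, 1, 0]],
    [10, [0, 0.7, 0], [0.04, 1, 0]],
    [10, [0, 0.7, 0], [0, 0, -1]],
    [10, [0, 0.7, 0], [0, 0, -1]],
    [10, [0, 0.7, 0], [0, 0, -1]],
  ],
)

```text
clock: 7.68
eef_pos: [543.9, 194.7, 290.9]
tool_rot: [3.141, -0.001, 1.267]
force: [-0.4, 0.6, -0.8]
width: 19.7
gripper_force: 59.0
```

Request:
send_rows(
  series=[
    [10, [-0.1, 0.5, 0], [0, 0, -1]],
    [10, [-0.1, 0.5, 0], [0, 0, -1]],
    [10, [-0.1, 0.5, 0], [0, 0, -1]],
    [10, [-0.1, 0.5, 0], [0, 0, -1]],
    [10, [-0.1, 0.5, 0], [0, 0, -1]],
    [10, [0, 0.3, 0], [0, 0, -1]],
    [10, [0, 0.3, 0], [0, 0, -1]],
    [10, [0, 0, 0], [0, 0, -1]],
  ],
)

```text
clock: 8.68
eef_pos: [513.1, 381.4, 290.8]
tool_rot: [3.141, -0.001, 0.571]
force: [0.1, -0.4, -0.7]
width: 19.7
gripper_force: 58.9
```

```bash
python3 -c "
from h import *
go([511,369,100],down(np.radians(13.9-90))); s=sensors.read_state();print(s['width'],s['gripper_force'],s['force'],s['qpos'].round(2))"
```

```text
clock 8.68 tcp [513.1 381.4 290.8] frame [179.5 403.5 174.4] target [511 369 100] shift [-0.035 -0.207 -3.18 ] turn [-0.    0.02 -3.77] n 4 per row [-0.009 -0.052 -0.795] [-0.     0.005 -0.942]
19.691639123880513 58.879074454307556 [ 0.06314642 -0.38339047 -0.65646114] [-0.31  0.64 -0.66  1.49  0.42  1.15 -2.04]
```

Request:
send_rows(
  series=[
    [10, [-0.02, -0.1, 0], [0, 0, -0.94]],
    [10, [-0.02, -0.1, -0.5], [0, 0, -0.94]],
    [10, [0, 0, -0.7], [0, 0, -0.94]],
    [10, [0, 0, -0.7], [0, 0, -0.94]],
    [10, [0, 0, -0.7], [0, 0, 0]],
    [10, [0, 0, -0.5], [0, 0, 0]],
    [10, [0, 0, 0], [0, 0, 0]],
    [10, [0, 0, 0], [0, 0, 0]],
  ],
)

```text
clock: 9.68
eef_pos: [512.0, 368.4, 106.8]
tool_rot: [3.141, -0.004, 0.244]
force: [0.1, -0.6, 0.5]
width: 19.3
gripper_force: 58.9
```

```bash
python3 -c "
from h import *
go([511,369,30],down(np.radians(13.9-90))); s=sensors.read_state();print(s['width'],s['gripper_force'],s['force'],s['qpos'].round(2))
d=snap('side');o=cv2.resize(d['img'][270:480,130:400,::-1],None,fx=2.2,fy=2.2);cv2.imwrite('pics/d.png',o)
P=cloud(d);T=np.array([[np.cos(np.radians(13.9)),-np.sin(np.radians(13.9))],[np.sin(np.radians(13.9)),np.cos(np.radians(13.9))]])
m=masks(d)['blue']; q=P[m&(abs(P[...,0]-511)<110)&(abs(P[...,1]-369)<80)&(P[...,2]>30)&(P[...,2]<110)]
print(len(q),np.percentile(q,[2,50,98],axis=0).round(1), cv2.fitLine(q.astype(np.float32),cv2.DIST_HUBER,0,.01,.01).ravel().round(3), np.percentile((q[:,:2]-[511,369])@T,[2,98],axis=0).round(1))"
```

```text
clock 9.68 tcp [512.  368.4 106.8] frame [ 87.  390.5  15.4] target [511 369  30] shift [-0.017  0.01  -1.28 ] turn [-0.01  0.04 -0.02] n 2 per row [-0.008  0.005 -0.64 ] [-0.004  0.021 -0.008]
19.3287865888261 58.86716187000275 [ 0.13244767 -0.63673937  0.5392755 ] [-0.39  0.82 -0.47  1.69  0.51  0.76 -2.43]
798 [[444.6 348.4  91.1]
 [483.3 365.3 101.6]
 [558.6 387.5 105.5]] [9.72000e-01 2.33000e-01 2.00000e-02 4.93551e+02 3.67514e+02 1.01396e+02] [[-67.2  -8.7]
 [ 48.    9.2]]
```

View pics/d.png

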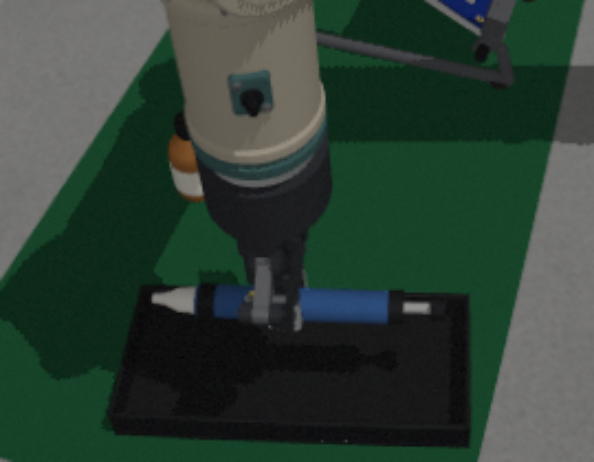

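The picture shows the pump held level over the tray, at (290,305), and lined up with its long side. Lowering.

Request:
send_rows(
  series=[
    [10, [0, 0, -0.45], [0, 0, 0]],
    [10, [0, 0, -0.45], [0, 0, 0]],
    [10, [0, 0, -0.3], [0, 0, 0]],
    [10, [0, 0, -0.07], [0, 0, 0]],
    [10, [0, 0, 0], [0, 0, 0]],
    [10, [0, 0, 0], [0, 0, 0]],
  ],
)

```text
clock: 10.48
eef_pos: [512.2, 368.4, 31.0]
tool_rot: [-3.142, -0.004, 0.244]
force: [-0.4, 0.1, -0.7]
width: 19.6
gripper_force: 58.9
```

Request:
send_rows(
  series=[
    [10, [0, 0, -0.03], [0, 0, 0]],
    [10, [0, 0, -0.03], [0, 0, 0]],
    [10, [0, 0, 0], [0, 0, 0]],
  ],
)

```text
clock: 10.85
eef_pos: [512.1, 368.1, 27.6]
tool_rot: [3.141, -0.004, 0.244]
force: [-0.7, -1.4, 7.5]
width: 19.7
gripper_force: 59.9
```

Floor contact. I'll release to about 48 mm and retreat straight up.

Request:
send_rows(
  series=[
    [30, [0, 0, 0], [0, 0, 0]],
    [45, [0, 0, 0], [0, 0, 0]],
    [48, [0, 0, 0], [0, 0, 0]],
    [48, [0, 0, 0], [0, 0, 0]],
    [48, [0, 0, 0.2], [0, 0, 0]],
    [48, [0, 0, 0.7], [0, 0, 0]],
    [48, [0, 0, 0.9], [0, 0, 0]],
    [48, [0, 0, 0.9], [0, 0, 0]],
  ],
)

```text
clock: 11.85
eef_pos: [511.5, 367.8, 190.7]
tool_rot: [3.141, -0.003, 0.244]
force: [0.6, 0.2, -0.5]
width: 48.1
gripper_force: 0.0
```

```bash
python3 -c "
from h import *
s=sensors.read_state();print(s['width'],s['clock'],s['qpos'].round(2))
a=np.radians(13.9);T=np.array([[np.cos(a),-np.sin(a)],[np.sin(a),np.cos(a)]])
for n in('side','top'):
    d=snap(n);P=cloud(d);m=masks(d)['blue']; q=P[m&(abs(P[...,0]-511)<110)&(abs(P[...,1]-369)<80)&(P[...,2]<110)]
    if len(q): print(n,len(q),np.percentile(q,[2,50,98],axis=0).round(1), np.percentile((q[:,:2]-[511,369])@T,[2,98],axis=0).round(1))
P=cloud(d);F=(P-FT)@FR;m=masks(d)
k=F[(F[...,2]>44)&(F[...,0]>220)&(F[...,0]<290)&(abs(F[...,1])<45)&(F[...,2]<60)].astype(np.float32)
print('knob',cv2.minAreaRect(k[:,:2]),np.median(k[:,2]))
b=F[m['blue']&(F[...,0]>20)&(F[...,0]<160)&(abs(F[...,1])<75)&(abs(F[...,2]-3)<6)].astype(np.float32)
print('board',cv2.minAreaRect(b[:,:2]),np.percentile(b,[1,99],axis=0).round(1))
for y0 in(-55,-30,0,30,55):
    e=b[abs(b[:,1]-y0)<6]; print(y0,np.percentile(e[:,0],[1,99]).round(1),end=' ')
c=np.cos
go(w([253,0.6,110]),tilt(-.4))
"
```

```text
48.14716307164624 11.85 [-0.35  0.71 -0.54  1.63  0.44  0.92 -2.38]
side 1094 [[446.1 345.    2.3]
 [500.3 367.5  22.3]
 [557.4 386.6  26.6]] [[-66.4 -21.2]
 [ 47.6   9.1]]
top 56 [[537.4 364.9   2.3]
 [549.2 369.9  22.4]
 [559.9 378.1  27.5]] [[ 24.8 -12.2]
 [ 48.3  -1.6]]Traceback (most recent call last):
  File "<string>", line 10, in <module>
    print('knob',cv2.minAreaRect(k[:,:2]),np.median(k[:,2]))
                 ~~~~~~~~~~~~~~~^^^^^^^^^
cv2.error: OpenCV(4.12.0) /io/opencv/modules/imgproc/src/convhull.cpp:143: error: (-215:Assertion failed) total >= 0 && (depth == CV_32F || depth == CV_32S) in function 'convexHull'
```

```bash
cat > kin.py <<'E'
from h import *
from scipy.optimize import least_squares
D=[([1.074,.629,.038,1.518,-.027,.996,-.02],[271.2,-590.1,249.2],[-3.14,0,.431]),
([.71,.35,-.68,2.36,1.29,.25,-1.32],[459.6,-114.8,229.5],[2.718,-.012,1.37]),
([.6,.65,-.93,1.84,.65,.96,-.67],[545.7,-35.4,230.2],[3.114,.005,1.521]),
([.55,.57,-.8,2.08,.93,.56,-.94],[544.5,-32.4,199.7],[2.879,.008,1.532]),
([-.31,.64,-.66,1.49,.42,1.15,-2.04],[513.1,381.4,290.8],[3.141,-.001,.571]),
([-.39,.82,-.47,1.69,.51,.76,-2.43],[512,368.4,106.8],[3.141,-.004,.244]),
([-.35,.71,-.54,1.63,.44,.92,-2.38],[511.5,367.8,190.7],[3.141,-.003,.244])]
def fk(q,L,sg,o7):
    y=lambda a:Ro.from_euler('y',a).as_matrix(); z=lambda a:Ro.from_euler('z',a).as_matrix()
    R=z(sg[0]*q[0]+L[4])@y(q[1]); p=np.array([0,0,L[0]])+R@[L[5],0,L[1]]
    R=R@z(sg[1]*q[2])@y(q[3]); p=p+R@[L[6],0,L[2]]
    R=R@z(sg[2]*q[4])@y(q[5]); p=p+R@[0,0,L[3]]
    return p,R@z(sg[3]*q[6]+o7)
LO=np.array([-3.06,-.37,-1.25,.18,-1.1,.23,-2.94]);HI=np.array([3.06,2.12,1.32,2.47,4.24,1.98,2.94])
E
cat > kfit.py <<'E'
from kin import *
import itertools
best=[]
for sg in itertools.product([1,-1],repeat=4):
    def res(v):
        r=[]
        for q,p,e in D:
            a,R=fk(q,v[:7],sg,v[7]); r+=list((a-p)/10); r+=list((R-Ro.from_euler('xyz',e).as_matrix()).ravel()*5)
        return r
    s=least_squares(res,[300,400,350,250,0,0,0,1.57]); best.append((s.cost,sg,s.x.round(3).tolist()))
best.sort(key=lambda b:b[0]); print(best[:2])
E
python3 kfit.py
```

```text
[(np.float64(0.577981396144304), (-1, -1, -1, -1), [331.76, 540.23, 380.581, 305.784, -0.041, 17.775, 0.695, 1.531]), (np.float64(185.36457388578117), (-1, -1, 1, -1), [139.285, 419.717, 304.338, 70.232, -0.041, 131.499, -87.46, 0.674])]
```

```bash
cat > kik.py <<'E'
from kin import *
L=[331.76,540.23,380.581,305.784,-0.041,17.775,0.695];o7=1.531;sg=(-1,)*4
def ik(p,R,q0):
    f=lambda q:np.r_[(fk(q,L,sg,o7)[0]-p)/10,(fk(q,L,sg,o7)[1]-R).ravel()*10,(q-(LO+HI)/2)/(HI-LO)*.003]
    s=least_squares(f,np.clip(q0,LO+.02,HI-.02),bounds=(LO+.01,HI-.01)); 
    a,b=fk(s.x,L,sg,o7); return np.linalg.norm(a-p),np.degrees(np.linalg.norm((Ro.from_matrix(b)*Ro.from_matrix(R).inv()).as_rotvec())),s.x
if __name__=='__main__':
  rng=np.random.default_rng(0)
  for x,z,psi in((253,110,-.4),(253,42,-.4),(200,42,-.4),(157,42,-.4),(157,42,-1.57),(157,80,-1.57),(157,42,-.4+np.pi),(157,42,1.57)):
    b=min((ik(w([x,0.6,z]),tilt(psi),q0) for q0 in [np.array([.55,.57,-.8,2.08,.93,.56,-.94]),np.array([0,.5,0,2.,0,.5,0])]+[rng.uniform(LO,HI) for _ in range(6)]),key=lambda t:t[0]+10*t[1])
    print(x,z,round(psi,2),b[0].round(1),b[1].round(1),b[2].round(2),'margin',np.minimum(b[2]-LO,HI-b[2]).min().round(2))
E
python3 kik.py
```

```text
253 110 -0.4 0.0 0.0 [ 0.53  0.44 -0.75  2.1   1.14  0.37 -1.54] margin 0.14
253 42 -0.4 0.0 0.0 [ 0.61  0.68 -0.96  2.07  1.54  0.57 -1.86] margin 0.29
200 42 -0.4 0.0 0.0 [ 0.66  0.72 -1.03  2.2   1.75  0.63 -2.09] margin 0.22
157 42 -0.4 0.0 0.0 [-0.49  0.62  0.74  2.32  4.22  0.48  1.58] margin 0.02
157 42 -1.57 0.0 0.0 [-0.11  0.52  0.16  2.33  3.51  0.24  1.17] margin 0.01
157 80 -1.57 0.0 0.0 [ 0.29  0.45 -0.41  2.35  2.26  0.24  2.43] margin 0.01
157 42 2.74 0.0 0.0 [ 0.55  0.65 -0.82  2.32  2.01  0.52  0.75] margin 0.15
157 42 1.57 0.0 0.0 [ 0.61  0.69 -0.93  2.32  1.96  0.6  -0.36] margin 0.15
```

Request:
send_rows(
  series=[
    [45, [0, 0, 0.3], [0, 0, 1]],
    [45, [0, 0, 0.3], [0, 0, 1]],
    [45, [0, 0, 0.3], [0, 0, 1]],
    [45, [0, 0, 0.3], [0, 0, 1]],
    [45, [0, 0, 0.3], [0, 0, 1]],
    [45, [0, 0, 0.3], [0, 0, 1]],
    [45, [0, 0, 0.3], [0, 0, 1]],
    [45, [0, 0, 0.2], [0, 0, 1]],
  ],
)

```text
clock: 12.95
eef_pos: [511.6, 367.8, 327.4]
tool_rot: [3.14, -0.003, 0.945]
force: [0.4, -0.1, 0.6]
width: 45.2
gripper_force: 0.0
```

Request:
send_rows(
  series=[
    [45, [0.04, -0.2, 0], [0, 0, 1]],
    [45, [0.04, -0.2, 0], [0, 0, 1]],
    [45, [0.04, -0.2, 0], [0, 0, 1]],
    [45, [0.04, -0.2, 0], [0, 0, 1]],
    [45, [0.04, -0.2, 0], [0, 0, 1]],
    [45, [0.04, -0.2, 0], [0, 0, 1]],
    [45, [0.04, -0.2, 0], [0, 0, 1]],
    [45, [0.04, -0.2, 0], [0, 0, 1]],
  ],
)

```text
clock: 13.95
eef_pos: [530.7, 271.2, 326.4]
tool_rot: [3.141, -0.002, 1.643]
force: [0.4, 0.4, -0.5]
width: 44.6
gripper_force: 0.0
```

Request:
send_rows(
  series=[
    [45, [0.04, -0.2, 0], [0, 0, 1]],
    [45, [0.04, -0.2, 0], [0, 0, 1]],
    [45, [0.04, -0.2, 0], [0, 0, 1]],
    [45, [0.04, -0.2, 0], [0, 0, 1]],
    [45, [0.04, -0.2, 0], [0, 0, 1]],
    [45, [0.04, -0.2, 0], [0, 0, 1]],
    [45, [0.04, -0.2, 0], [0, 0, 1]],
    [45, [0.04, -0.2, 0], [0, 0, 1]],
  ],
)

```text
clock: 14.95
eef_pos: [549.9, 175.2, 326.3]
tool_rot: [3.141, -0.002, 2.341]
force: [0.1, -0.2, 0.2]
width: 44.8
gripper_force: 0.0
```

```bash
python3 -c "
from h import *
s=sensors.read_state();print(s['qpos'].round(2))
go(w([253,0.6,110]),tilt(2.74))"
```

```text
[ 0.31  0.68 -1.18  1.61  0.65  1.3  -0.2 ]
clock 14.95 tcp [549.9 175.2 326.3] frame [235.7 198.8 183. ] target [594.  -24.8 271.8] shift [ 0.735 -3.332 -0.91 ] turn [-5.92 -3.81 21.57] n 22 per row [ 0.033 -0.151 -0.041] [-0.269 -0.173  0.98 ]
```

Request:
send_rows(
  series=[
    [45, [0.035, -0.15, 0], [-0.27, -0.17, 0.98]],
    [45, [0.035, -0.15, 0], [-0.27, -0.17, 0.98]],
    [45, [0.035, -0.15, 0], [-0.27, -0.17, 0.98]],
    [45, [0.035, -0.15, 0], [-0.27, -0.17, 0.98]],
    [45, [0.035, -0.15, 0], [-0.27, -0.17, 0.98]],
    [45, [0.035, -0.15, 0], [-0.27, -0.17, 0.98]],
    [45, [0.035, -0.15, 0], [-0.27, -0.17, 0.98]],
    [45, [0.035, -0.15, 0], [-0.27, -0.17, 0.98]],
  ],
)

```text
clock: 15.95
eef_pos: [566.7, 103.4, 326.4]
tool_rot: [-3.026, 0.184, 3.039]
force: [-1.4, -0.4, 0.7]
width: 45.1
gripper_force: 0.0
```

Request:
send_rows(
  series=[
    [45, [0.035, -0.15, 0], [-0.27, -0.17, 0.98]],
    [45, [0.035, -0.15, 0], [-0.27, -0.17, 0.98]],
    [45, [0.035, -0.15, 0], [-0.27, -0.17, 0.98]],
    [45, [0.035, -0.15, 0], [-0.27, -0.17, 0.98]],
    [45, [0.035, -0.15, 0], [-0.27, -0.17, 0.98]],
    [45, [0.035, -0.15, 0], [-0.27, -0.17, 0.98]],
    [45, [0.035, -0.15, 0], [-0.27, -0.17, 0.98]],
    [45, [0.035, -0.15, 0], [-0.27, -0.17, 0.98]],
  ],
)

```text
clock: 16.95
eef_pos: [583.4, 31.5, 326.4]
tool_rot: [-2.812, 0.248, -2.511]
force: [0.6, -0.2, -0.1]
width: 45.4
gripper_force: 0.0
```

```bash
python3 -c "
from h import *
s=sensors.read_state();print(s['qpos'].round(2))
go(w([253,0.6,110]),tilt(2.74))"
```

```text
[ 0.6   0.54 -1.22  1.93  1.04  0.98  1.06]
clock 16.95 tcp [583.4  31.5 326.4] frame [269.3  56.4 163.7] target [594.  -24.8 271.8] shift [ 0.177 -0.937 -0.911] turn [-1.57 -1.05  5.9 ] n 6 per row [ 0.03  -0.156 -0.152] [-0.262 -0.175  0.983]
```

Request:
send_rows(
  series=[
    [45, [0.03, -0.155, 0], [-0.26, -0.175, 0.98]],
    [45, [0.03, -0.155, 0], [-0.26, -0.175, 0.98]],
    [45, [0.03, -0.155, -0.1], [-0.26, -0.175, 0.98]],
    [45, [0.03, -0.155, -0.2], [-0.26, -0.175, 0.98]],
    [45, [0.03, -0.155, -0.3], [-0.26, -0.175, 0.98]],
    [45, [0.03, -0.155, -0.3], [-0.26, -0.175, 0.98]],
    [45, [0, 0, 0], [0, 0, 0]],
  ],
)

```text
clock: 17.82
eef_pos: [593.2, -25.7, 270.7]
tool_rot: [-2.658, 0.197, -1.969]
force: [-0.3, 0.6, 1.1]
width: 44.6
gripper_force: 0.0
```

```bash
python3 -c "
from h import *
s=sensors.read_state();print(s['qpos'].round(2))
go(w([253,0.6,110]),tilt(2.74))
go(w([253,0.6,42]),tilt(2.74),3)
d=snap('side');P=cloud(d);F=(P-FT)@FR;m=masks(d)
k=F[(F[...,2]>46)&(F[...,0]>220)&(F[...,0]<290)&(abs(F[...,1])<45)&(F[...,2]<56)].astype(np.float32)
print('knob',cv2.minAreaRect(k[:,:2]),len(k))
b=F[m['blue']&(F[...,0]>20)&(F[...,0]<160)&(abs(F[...,1])<75)&(abs(F[...,2]-3)<6)].astype(np.float32)
print('board',cv2.minAreaRect(b[:,:2]))
for y0 in(-55,-30,0,30,55):
    e=b[abs(b[:,1]-y0)<6]; print(y0,np.percentile(e[:,0],[1,99]).round(1),end=' ')
"
```

```text
[ 0.78  0.6  -1.19  2.11  1.37  0.68  1.41]
clock 17.82 tcp [593.2 -25.7 270.7] frame [251.8  -0.4 109.5] target [594.  -24.8 271.8] shift [0.014 0.016 0.018] turn [-0.02 -0.05  0.09] n 1 per row [0.014 0.016 0.018] [-0.024 -0.052  0.087]
clock 17.82 tcp [593.2 -25.7 270.7] frame [251.8  -0.4 109.5] target [628.  -26.  212.9] shift [ 0.58  -0.005 -0.964] turn [-0.02 -0.05  0.09] n 3 per row [ 0.193 -0.002 -0.321] [-0.008 -0.017  0.029]Traceback (most recent call last):
  File "<string>", line 8, in <module>
    print('knob',cv2.minAreaRect(k[:,:2]),len(k))
                 ~~~~~~~~~~~~~~~^^^^^^^^^
cv2.error: OpenCV(4.12.0) /io/opencv/modules/imgproc/src/convhull.cpp:143: error: (-215:Assertion failed) total >= 0 && (depth == CV_32F || depth == CV_32S) in function 'convexHull'
```

Request:
send_rows(
  series=[
    [45, [0.2, 0, -0.33], [0, 0, 0]],
    [45, [0.2, 0, -0.33], [0, 0, 0]],
    [45, [0.18, 0.01, -0.3], [0, 0, 0.1]],
    [45, [0, 0, 0], [0, 0, 0]],
    [45, [0, 0, 0], [0, 0, 0]],
  ],
)

```text
clock: 18.5
eef_pos: [629.5, -22.4, 216.1]
tool_rot: [-2.654, 0.2, -1.956]
force: [0.5, 0.0, 0.6]
width: 45.0
gripper_force: 0.0
```

```bash
python3 -c "
from h import *
s=sensors.read_state();print(s['force'].round(1))
go(w([253,0.6,42]),tilt(2.74),1)
d=snap('side');o=cv2.resize(d['img'][120:320,200:420,::-1],None,fx=2.7,fy=2.7);cv2.imwrite('pics/e.png',o)
for n in('side','top'):
  if n=='top': d=snap('top')
  P=cloud(d);F=(P-FT)@FR;m=masks(d)
  b=F[m['blue']&(F[...,0]>20)&(F[...,0]<160)&(abs(F[...,1])<75)&(abs(F[...,2]-3)<6)].astype(np.float32)
  for y0 in(-55,-30,0,30,55):
    e=b[abs(b[:,1]-y0)<6]; print(y0,len(e),np.percentile(e[:,0],[1,99]).round(1) if len(e) else '',end=' ')
"
```

```text
[0.5 0.  0.6]
clock 18.5 tcp [629.5 -22.4 216.1] frame [255.8   4.3  44.1] target [628.  -26.  212.9] shift [-0.026 -0.06  -0.054] turn [-0.04  0.01 -0.05] n 1 per row [-0.026 -0.06  -0.054] [-0.037  0.006 -0.051]
-55 91 [ 26.  130.7] -30 100 [ 26.4 131.1] 0 123 [ 24.7 131.2] 30 134 [ 24.9 131.4] 55 207 [ 25.1 131.2] -55 0  -30 0  0 0  30 0  55 68 [ 56.9 129.1]
```

View pics/e.png

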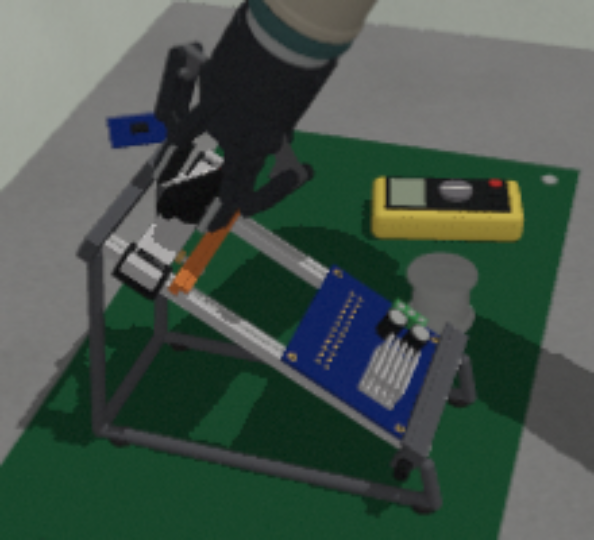

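The picture shows the fingers either side of the black wing at about (200,195). The board now lies clear, with its upper edge at frame x about 131. I'll make a small correction and then close.

Request:
send_rows(
  series=[
    [45, [-0.026, -0.06, -0.054], [0, 0, 0]],
    [30, [0, 0, 0], [0, 0, 0]],
    [20, [0, 0, 0], [0, 0, 0]],
    [8, [0, 0, 0], [0, 0, 0]],
    [8, [0, 0, 0], [0, 0, 0]],
    [8, [0, 0, 0], [0, 0, 0]],
  ],
)

```text
clock: 19.35
eef_pos: [627.7, -28.2, 212.2]
tool_rot: [-2.654, 0.197, -1.958]
force: [-3.6, -2.5, 6.1]
width: 25.4
gripper_force: 58.5
```

```bash
python3 -c "
from h import *
s=sensors.read_state();print(s['force'].round(1),s['force']@FR,s['torque'].round(2))
go(w([253,0.6,42]),tilt(2.74),1); print(-FR[:,0]/60*10)
"
```

```text
[-3.6 -2.5  6.1] [ 0.01349767 -2.58507045  7.01599335] [-0.47  0.58 -0.33]
clock 19.35 tcp [627.7 -28.2 212.2] frame [252.5  -1.6  41.5] target [628.  -26.  212.9] shift [0.005 0.036 0.012] turn [-0.01 -0.   -0.02] n 1 per row [0.005 0.036 0.012] [-0.006 -0.003 -0.024]
[-0.14423878  0.00533927 -0.08333333]
```

Width 25 mm is too much for a 16 mm wing. Either the tips caught the hub or the wing has turned. I'll look from this pose before acting.

```bash
python3 -c "
from h import *
d=snap('side');o=cv2.resize(d['img'][145:245,230:340,::-1],None,fx=5.5,fy=5.5,interpolation=cv2.INTER_CUBIC);o=np.clip(o.astype(float)*1.8+15,0,255).astype(np.uint8);cv2.imwrite('pics/f.png',o)
P=cloud(d);F=(P-FT)@FR;m=masks(d)
q=F[(F[...,2]>44)&(F[...,2]<53)&(F[...,1]>14)&(F[...,1]<40)&(F[...,0]>215)&(F[...,0]<290)]
for y0 in range(14,40,4):
    e=q[(q[:,1]>=y0)&(q[:,1]<y0+4)]; print(y0,len(e),np.percentile(e[:,0],[5,50,95]).round(1) if len(e) else '')
r=F[m['red']&(F[...,2]>20)&(F[...,2]<60)&(F[...,0]>200)&(F[...,0]<300)&(abs(F[...,1])<60)];print('red',len(r),np.median(r,0) if len(r) else '')
"
```

```text
14 19 [236.2 252.1 261.9]
18 16 [252.9 259.1 267.8]
22 17 [255.3 265.  269.5]
26 17 [255.8 261.3 266.4]
30 5 [257.  259.  261.8]
34 0 
38 0 
red 0
```

View pics/f.png

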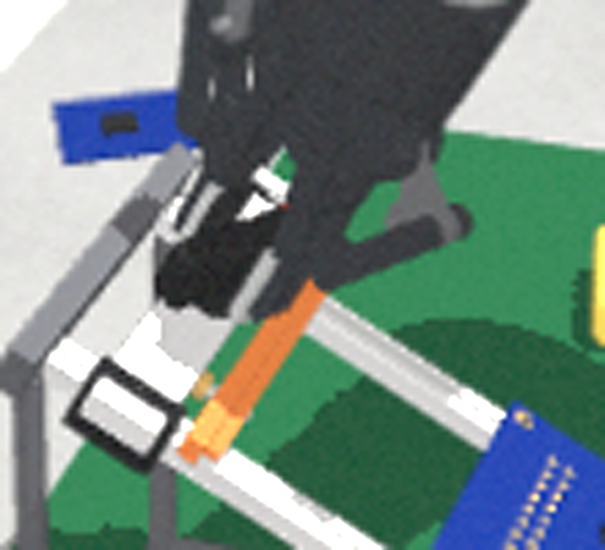

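The picture shows the wing at (215,270) roughly parallel to the pads, so the tips are probably clamping the hub under the wing. I'll regrip 4 mm higher.

Request:
send_rows(
  series=[
    [40, [0, 0, 0], [0, 0, 0]],
    [40, [-0.033, 0.02, 0.058], [0, 0, 0]],
    [40, [0, 0, 0], [0, 0, 0]],
    [20, [0, 0, 0], [0, 0, 0]],
    [8, [0, 0, 0], [0, 0, 0]],
    [8, [0, 0, 0], [0, 0, 0]],
    [8, [0, 0, 0], [0, 0, 0]],
  ],
)

```text
clock: 20.27
eef_pos: [626.0, -26.1, 215.4]
tool_rot: [-2.654, 0.199, -1.957]
force: [-2.2, -1.0, 4.9]
width: 15.4
gripper_force: 59.0
```

```bash
python3 -c "
from h import *
s=sensors.read_state();print(s['force'].round(1),(s['force']@FR).round(1),s['torque'].round(2))
go(w([253,0.6,42]),tilt(2.74),1)
"
```

```text
[-2.2 -1.   4.9] [ 0.6 -1.1  5.3] [-0.3   0.29 -0.28]
clock 20.27 tcp [626.  -26.1 215.4] frame [252.6   0.4  45.2] target [628.  -26.  212.9] shift [ 0.033  0.002 -0.042] turn [-0.02 -0.   -0.04] n 1 per row [ 0.033  0.002 -0.042] [-0.024 -0.002 -0.039]
```

Request:
send_rows(
  series=[
    [8, [-0.144, 0.005, -0.083], [0, 0, 0]],
    [8, [-0.144, 0.005, -0.083], [0, 0, 0]],
    [8, [-0.144, 0.005, -0.083], [0, 0, 0]],
    [8, [-0.144, 0.005, -0.083], [0, 0, 0]],
  ],
)

```text
clock: 20.78
eef_pos: [594.1, -25.1, 196.9]
tool_rot: [-2.649, 0.2, -1.957]
force: [6.3, -1.6, 4.3]
width: 14.7
gripper_force: 58.6
```

```bash
cat > st.py <<'E'
from h import *
s=sensors.read_state();print('F frame',(s['force']@FR).round(1),s['torque'].round(2),'w',s['width'].round(1),s['qpos'].round(2))
go(w([170,0.4,45]),tilt(2.74),1)
E
python3 st.py
```

```text
Traceback (most recent call last):
  File "st.py", line 2, in <module>
    s=sensors.read_state();print('F frame',(s['force']@FR).round(1),s['torque'].round(2),'w',s['width'].round(1),s['qpos'].round(2))
                                                                                             ^^^^^^^^^^^^^^^^
AttributeError: 'float' object has no attribute 'round'
```

Request:
send_rows(
  series=[
    [8, [-0.144, 0.005, -0.083], [0, 0, 0]],
    [8, [-0.144, 0.005, -0.083], [0, 0, 0]],
    [8, [-0.144, 0.005, -0.083], [0, 0, 0]],
    [8, [-0.1, 0.004, -0.058], [0, 0, 0]],
    [8, [0, 0, 0], [0, 0, 0]],
  ],
)

```text
clock: 21.4
eef_pos: [560.8, -24.2, 177.7]
tool_rot: [-2.651, 0.199, -1.957]
force: [0.2, -2.2, 6.3]
width: 15.2
gripper_force: 59.2
```

```bash
sed -i "s/s\['width'\].round(1)/round(s['width'],1)/" st.py; python3 st.py
```

```text
F frame [ 3.3 -2.2  5.3] [-0.42 -0.3  -0.35] w 15.2 [ 0.7   0.75 -1.11  2.29  1.82  0.73  0.96]
clock 21.4 tcp [560.8 -24.2 177.7] frame [177.2  -0.   45.1] target [554.7 -23.5 174. ] shift [-0.102  0.011 -0.062] turn [-0.01  0.03 -0.03] n 1 per row [-0.102  0.011 -0.062] [-0.013  0.027 -0.031]
```

Request:
send_rows(
  series=[
    [8, [-0.043, 0.002, -0.025], [0, 0, 0]],
    [8, [-0.043, 0.002, -0.025], [0, 0, 0]],
    [8, [-0.043, 0.002, -0.025], [0, 0, 0]],
  ],
)

```text
clock: 21.78
eef_pos: [554.3, -24.0, 173.9]
tool_rot: [-2.649, 0.199, -1.957]
force: [3.1, -3.1, 7.1]
width: 15.2
gripper_force: 59.2
```

```bash
python3 st.py
```

```text
F frame [ 6.3 -3.   4.6] [-0.49 -0.78 -0.33] w 15.2 [ 0.7   0.76 -1.11  2.31  1.85  0.74  0.93]
clock 21.77 tcp [554.3 -24.  173.9] frame [ 1.696e+02 -1.000e-01  4.510e+01] target [554.7 -23.5 174. ] shift [0.007 0.008 0.001] turn [-0.01  0.05 -0.02] n 1 per row [0.007 0.008 0.001] [-0.007  0.054 -0.024]
```

Request:
send_rows(
  series=[
    [8, [-0.029, 0.001, -0.0167], [0, 0, 0]],
    [8, [-0.029, 0.001, -0.0167], [0, 0, 0]],
  ],
)

```text
clock: 22.02
eef_pos: [550.7, -23.9, 171.9]
tool_rot: [-2.649, 0.199, -1.957]
force: [2.0, -3.0, 8.6]
width: 15.1
gripper_force: 59.2
```

```bash
python3 st.py
```

```text
F frame [ 6.1 -2.9  6.3] [-0.49 -0.74 -0.37] w 15.1 [ 0.7   0.76 -1.11  2.32  1.86  0.75  0.91]
clock 22.02 tcp [550.7 -23.9 171.9] frame [ 1.655e+02 -1.000e-01  4.510e+01] target [554.7 -23.5 174. ] shift [0.066 0.006 0.035] turn [-0.01  0.05 -0.03] n 1 per row [0.066 0.006 0.035] [-0.006  0.053 -0.025]
```

Request:
send_rows(
  series=[
    [8, [-0.029, 0.001, -0.0167], [0, 0, 0]],
    [8, [-0.029, 0.001, -0.0167], [0, 0, 0]],
  ],
)

```text
clock: 22.28
eef_pos: [547.4, -23.7, 169.9]
tool_rot: [-2.649, 0.199, -1.957]
force: [2.7, -3.2, 7.8]
width: 14.6
gripper_force: 59.2
```

```bash
python3 st.py
```

```text
F frame [ 6.3 -3.1  5.4] [-0.51 -0.83 -0.4 ] w 14.6 [ 0.7   0.76 -1.11  2.33  1.88  0.76  0.9 ]
clock 22.27 tcp [547.4 -23.7 169.9] frame [ 1.617e+02 -1.000e-01  4.510e+01] target [554.7 -23.5 174. ] shift [0.12  0.004 0.067] turn [-0.01  0.06 -0.02] n 1 per row [0.12  0.004 0.067] [-0.006  0.057 -0.024]
```

Sliding force is a steady 6.2 N, as expected. Contact should come soon, so I'll use 2 mm steps.

Request:
send_rows(
  series=[
    [8, [-0.029, 0.001, -0.0167], [0, 0, 0]],
  ],
)

```text
clock: 22.4
eef_pos: [546.1, -23.7, 169.2]
tool_rot: [-2.648, 0.199, -1.957]
force: [3.6, -4.0, 8.1]
width: 15.0
gripper_force: 59.2
```

```bash
python3 st.py|cut -c1-110
```

```text
F frame [ 7.3 -3.9  5.1] [-0.54 -1.04 -0.36] w 15.0 [ 0.7   0.76 -1.12  2.34  1.88  0.76  0.89]
clock 22.4 tcp [546.1 -23.7 169.2] frame [ 1.602e+02 -1.000e-01  4.510e+01] target [554.7 -23.5 174. ] shift [
```

Request:
send_rows(
  series=[
    [8, [-0.029, 0.001, -0.0167], [0, 0, 0]],
  ],
)

```text
clock: 22.52
eef_pos: [544.6, -23.7, 168.3]
tool_rot: [-2.647, 0.199, -1.957]
force: [4.3, -3.4, 8.4]
width: 14.5
gripper_force: 59.2
```

```bash
python3 st.py|cut -c1-110
```

```text
F frame [ 8.1 -3.2  5.1] [-0.53 -1.12 -0.4 ] w 14.5 [ 0.7   0.77 -1.12  2.34  1.89  0.77  0.88]
clock 22.52 tcp [544.6 -23.7 168.3] frame [ 1.585e+02 -1.000e-01  4.510e+01] target [554.7 -23.5 174. ] shift
```

Request:
send_rows(
  series=[
    [8, [-0.029, 0.001, -0.0167], [0, 0, 0]],
  ],
)

```text
clock: 22.65
eef_pos: [543.4, -23.6, 167.6]
tool_rot: [-2.646, 0.2, -1.957]
force: [5.8, -3.8, 8.5]
width: 14.9
gripper_force: 59.2
```

```bash
python3 st.py|cut -c1-110
```

```text
F frame [ 9.4 -3.6  4.4] [-0.56 -1.37 -0.38] w 14.9 [ 0.7   0.77 -1.12  2.34  1.89  0.77  0.88]
clock 22.65 tcp [543.4 -23.6 167.6] frame [ 1.571e+02 -1.000e-01  4.510e+01] target [554.7 -23.5 174. ] shift
```

The force has risen about 3 N over 4.5 mm, which matches the spring rate with the board home. I'll add 0.6 mm, hold, and check with the camera.

Request:
send_rows(
  series=[
    [8, [-0.009, 0, -0.005], [0, 0, 0]],
    [8, [0, 0, 0], [0, 0, 0]],
    [8, [0, 0, 0], [0, 0, 0]],
  ],
)

```text
clock: 23.02
eef_pos: [543.1, -23.6, 167.5]
tool_rot: [-2.646, 0.2, -1.957]
force: [5.9, -2.5, 9.3]
width: 15.3
gripper_force: 59.1
```

```bash
python3 st.py|cut -c1-110; cat > ob.py <<'E'
from h import *
d=snap('side');P=cloud(d);F=(P-FT)@FR;m=masks(d)
b=F[m['blue']&(F[...,0]>20)&(F[...,0]<160)&(abs(F[...,1])<75)&(abs(F[...,2]-3)<6)]
o=F[m['orange']&(abs(F[...,1])<75)&(F[...,2]>-5)&(F[...,2]<20)&(F[...,0]>100)]
w_=F[m['white']&(abs(F[...,1])<80)&(F[...,2]>14)&(F[...,2]<24)&(F[...,0]>110)&(F[...,0]<220)]
for y0 in(-55,-30,0,30,45,55):
    print(y0,[ (len(e),np.percentile(e[:,0],[2,98]).round(1).tolist()) if len(e) else 0 for e in (q[abs(q[:,1]-y0)<6] for q in(b,o,w_))])
E
python3 ob.py
```

```text
F frame [ 9.9 -2.3  5. ] [-0.55 -1.34 -0.44] w 15.3 [ 0.7   0.77 -1.12  2.35  1.9   0.77  0.87]
clock 23.02 tcp [543.1 -23.6 167.5] frame [ 1.568e+02 -1.000e-01  4.510e+01] target [554.7 -23.5 174. ] shift 
-55 [(82, [27.3, 120.0]), 0, 0]
-30 [(85, [25.5, 120.7]), 0, 0]
0 [(107, [25.4, 121.2]), (4, [133.6, 136.7]), 0]
30 [(109, [26.1, 118.6]), (4, [130.5, 134.5]), (15, [155.3, 168.4])]
45 [(179, [26.6, 118.7]), (7, [130.4, 136.5]), (41, [146.9, 168.0])]
55 [(188, [28.4, 118.6]), (16, [124.2, 135.3]), (42, [143.2, 167.7])]
```

Camera check: the bar is at 157 and the lip at about 124 instead of 121 free, so the springs are about 3 to 4 mm in. That agrees with the 3.7 N force rise. Now I'll turn the knob clockwise about the slope normal.

Request:
send_rows(
  series=[
    [8, [0, 0, 0], [0.5, -0.018, -0.866]],
    [8, [0, 0, 0], [0.5, -0.018, -0.866]],
    [8, [0, 0, 0], [0.5, -0.018, -0.866]],
    [8, [0, 0, 0], [0.5, -0.018, -0.866]],
    [8, [0, 0, 0], [0.5, -0.018, -0.866]],
    [8, [0, 0, 0], [0.5, -0.018, -0.866]],
    [8, [0, 0, 0], [0, 0, 0]],
  ],
)

```text
clock: 23.95
eef_pos: [543.2, -23.8, 167.5]
tool_rot: [-2.801, 0.419, -2.459]
force: [5.8, -4.4, 9.0]
width: 14.6
gripper_force: 59.2
```

```bash
sed -i 's/go(w(\[170,0.4,45\]),tilt(2.74),1)/go(w([156.8,0,45.1]),tilt(1.571),1)/' st.py; python3 st.py
```

```text
F frame [ 9.7 -4.2  4.8] [-0.53 -1.35 -0.47] w 14.6 [ 0.72  0.81 -1.18  2.35  1.88  0.83  0.38]
clock 23.95 tcp [543.2 -23.8 167.5] frame [156.9  -0.3  45.1] target [543.2 -23.5 167.5] shift [-0.     0.004 -0.001] turn [ 3.72 -0.02 -6.39] n 1 per row [-0.     0.004 -0.001] [ 3.722 -0.022 -6.395]
```

Request:
send_rows(
  series=[
    [8, [0, 0, 0], [0.5, -0.018, -0.866]],
    [8, [0, 0, 0], [0.5, -0.018, -0.866]],
    [8, [0, 0, 0], [0.5, -0.018, -0.866]],
    [8, [0, 0, 0], [0.5, -0.018, -0.866]],
    [8, [0, 0, 0], [0.5, -0.018, -0.866]],
    [8, [0, 0, 0], [0.5, -0.018, -0.866]],
    [8, [0, 0, 0], [0.5, -0.018, -0.866]],
    [8, [0, 0, 0], [0, 0, 0]],
  ],
)

```text
clock: 24.95
eef_pos: [543.2, -24.0, 167.5]
tool_rot: [-3.12, 0.536, -3.138]
force: [6.9, -4.2, 8.6]
width: 15.3
gripper_force: 59.2
```

```bash
python3 st.py; python3 -c "
from h import *
s=sensors.read_state();print(s['torque']@FR)"
```

```text
F frame [10.4 -4.   4. ] [-0.61 -1.34 -0.47] w 15.3 [ 0.73  0.82 -1.21  2.35  1.87  0.86 -0.23]
clock 24.95 tcp [543.2 -24.  167.5] frame [156.9  -0.5  45.1] target [543.2 -23.5 167.5] shift [-0.001  0.008 -0.001] turn [ 0.21  0.13 -0.34] n 1 per row [-0.001  0.008 -0.001] [ 0.21   0.133 -0.337]
[-0.72271469 -1.36119652 -0.12759717]
```

Request:
send_rows(
  series=[
    [8, [0, 0, 0], [0.3, -0.01, -0.52]],
    [8, [0, 0, 0], [0.2, -0.01, -0.35]],
    [8, [0, 0, 0], [0, 0, 0]],
    [8, [0, 0, 0], [0, 0, 0]],
  ],
)

```text
clock: 25.45
eef_pos: [543.2, -24.0, 167.5]
tool_rot: [3.115, 0.537, 3.05]
force: [5.7, -5.1, 8.5]
width: 15.1
gripper_force: 62.6
```

```bash
python3 st.py; python3 -c "
from h import *
s=sensors.read_state();print(s['torque']@FR)"; python3 ob.py
```

```text
F frame [ 9.4 -4.9  4.4] [-1.57 -1.42  0.7 ] w 15.1 [ 0.73  0.83 -1.21  2.35  1.88  0.86 -0.31]
clock 25.45 tcp [543.2 -24.  167.5] frame [156.9  -0.6  45.2] target [543.2 -23.5 167.5] shift [ 0.     0.009 -0.001] turn [-0.26  0.16  0.48] n 1 per row [ 0.     0.009 -0.001] [-0.257  0.165  0.477]
[-0.96312562 -1.47514197  1.3700829 ]
-55 [(74, [26.7, 114.1]), (1, [130.8, 130.8]), (5, [166.2, 168.5])]
-30 [(85, [25.7, 116.9]), 0, 0]
0 [(109, [24.6, 120.8]), (2, [136.2, 136.5]), 0]
30 [(108, [25.7, 116.2]), (3, [130.3, 132.2]), (8, [164.9, 168.4])]
45 [(171, [27.5, 118.5]), (5, [130.4, 136.4]), (14, [160.9, 168.4])]
55 [(203, [28.5, 119.3]), (19, [124.2, 135.3]), (14, [160.5, 168.1])]
```

The torque jump to 1.4 N m shows the knob is at its stop. I'll relieve slightly, release, and retreat square to the slope.

Request:
send_rows(
  series=[
    [8, [0, 0, 0], [-0.2, 0.01, 0.35]],
    [20, [0, 0, 0], [0, 0, 0]],
    [40, [0, 0, 0], [0, 0, 0]],
    [45, [0, 0, 0], [0, 0, 0]],
    [45, [-0.12, 0.005, 0.21], [0, 0, 0]],
    [45, [-0.25, 0.01, 0.43], [0, 0, 0]],
    [45, [-0.25, 0.01, 0.43], [0, 0, 0]],
    [45, [0, 0, 0.3], [0, 0, 0]],
  ],
)

```text
clock: 26.5
eef_pos: [500.3, -20.9, 247.5]
tool_rot: [3.13, 0.526, 3.088]
force: [-0.3, -1.6, -0.5]
width: 44.7
gripper_force: 0.0
```

Request:
send_rows(
  series=[
    [45, [0, -0.5, 0.5], [0, 0.5, 0]],
    [45, [0, -0.8, 0.5], [0, 0.5, 0]],
    [45, [0, -0.9, 0.3], [0, 0.5, 0]],
    [45, [0, -0.9, 0], [0, 0.5, 0]],
    [45, [0, -0.9, 0], [0, 0, 0]],
    [45, [0, -0.9, 0], [0, 0, 0]],
    [45, [0, 0, 0], [0, 0, 0]],
  ],
)

```text
clock: 27.38
eef_pos: [497.9, -276.5, 290.0]
tool_rot: [-3.127, 0.382, 3.08]
force: [-0.1, 0.4, 0.4]
width: 44.9
gripper_force: 0.0
```

```bash
python3 ob.py; python3 -c "
from h import *
s=sensors.read_state();print(s['eef_pos'],s['clock'],s['force'])
ds={n:snap(n) for n in('side','top')}
for n,d in ds.items():
    P=cloud(d);F=(P-FT)@FR;m=masks(d)
    k=F[(F[...,2]>46)&(F[...,0]>110)&(F[...,0]<210)&(abs(F[...,1])<45)&(F[...,2]<56)].astype(np.float32)
    print(n,'knob',cv2.minAreaRect(k[:,:2]) if len(k) else 0)
    r=F[m['red']&(F[...,2]>22)&(F[...,2]<60)&(F[...,0]>100)&(F[...,0]<220)&(abs(F[...,1])<60)];print('red',len(r),np.median(r,0))
    b=F[m['blue']&(F[...,0]>20)&(F[...,0]<160)&(abs(F[...,1])<70)&(abs(F[...,2]-3)<6)].astype(np.float32)
    hl=cv2.minAreaRect(b[:,:2]);print('board',hl,np.percentile(b[:,0],99))
    o=F[m['orange']&(abs(F[...,1])<75)&(F[...,2]>-5)&(F[...,2]<20)&(F[...,0]>100)];print('orange',np.percentile(o,[2,98],axis=0).round(1))
im=np.hstack([ds['side']['img'][150:480,130:430],ds['top']['img'][130:330,130:410].repeat(1,0) if 0 else cv2.resize(ds['top']['img'][130:330,140:420],(462,330))])[...,::-1]
cv2.imwrite('pics/g.png',im);print(im.shape)"
```

```text
-55 [(80, [26.6, 113.9]), (8, [124.6, 136.7]), (41, [143.3, 168.7])]
-30 [(79, [25.3, 116.4]), 0, 0]
0 [(106, [25.6, 120.1]), (8, [126.8, 137.4]), 0]
30 [(102, [25.0, 117.0]), (28, [124.9, 137.6]), (54, [142.5, 167.8])]
45 [(169, [26.8, 118.0]), (29, [124.3, 137.2]), (51, [143.0, 167.8])]
55 [(191, [28.4, 119.6]), (24, [124.4, 136.1]), (50, [143.0, 167.7])]
[ 498.35884228 -273.31409002  290.45836037] 27.425 [0.85046278 1.32584957 0.5989736 ]Traceback (most recent call last):
  File "<string>", line 8, in <module>
    print(n,'knob',cv2.minAreaRect(k[:,:2]) if len(k) else 0)
                   ~~~~~~~~~~~~~~~^^^^^^^^^
cv2.error: OpenCV(4.12.0) /io/opencv/modules/imgproc/src/convhull.cpp:143: error: (-215:Assertion failed) total >= 0 && (depth == CV_32F || depth == CV_32S) in function 'convexHull'
```

```bash
python3 -c "
from h import *
ds={n:dict(np.load('/tmp/%s.npz'%n)) for n in('side','top')}
R=lambda k:cv2.minAreaRect(np.ascontiguousarray(k[:,:2],dtype=np.float32))
for n,d in ds.items():
    P=cloud(d);F=(P-FT)@FR;m=masks(d)
    k=F[(F[...,2]>46)&(F[...,0]>110)&(F[...,0]<210)&(abs(F[...,1])<45)&(F[...,2]<56)]
    print(n,'knob',R(k) if len(k) else 0)
    r=F[m['red']&(F[...,2]>30)&(F[...,2]<60)&(F[...,0]>100)&(F[...,0]<220)&(abs(F[...,1])<60)];print('red',len(r),np.median(r,0))
    b=F[m['blue']&(F[...,0]>20)&(F[...,0]<125)&(abs(F[...,1])<70)&(abs(F[...,2]-3)<6)]
    print('board',R(b))
    o=F[m['orange']&(abs(F[...,1])<75)&(F[...,2]>-5)&(F[...,2]<20)&(F[...,0]>100)];print('orange',np.percentile(o,[2,98],axis=0).round(1))
    wb=F[m['white']&(abs(F[...,1])<80)&(F[...,2]>14)&(F[...,2]<24)&(F[...,0]>110)&(F[...,0]<220)];print('bar',np.percentile(wb,[2,98],axis=0).round(1))
im=np.hstack([ds['side']['img'][150:480,130:430],cv2.resize(ds['top']['img'][130:330,140:420],(462,330))])[...,::-1]
cv2.imwrite('pics/g.png',im);print(im.shape)"
```

```text
side knob ((155.47445678710938, 0.05583667755126953), (65.21532440185547, 20.761613845825195), 2.929410696029663)
red 43 [127.24308665   5.3662902   47.2728917 ]
board ((72.79490661621094, -1.7021942138671875), (130.46939086914062, 99.53038024902344), 88.82376098632812)
orange [[124.  -63.6   6.1]
 [137.3  62.9  14.2]]
bar [[142.8 -76.8  16.4]
 [168.1  77.2  21. ]]
top knob ((155.3148193359375, -0.35436534881591797), (66.98246002197266, 15.30812931060791), 1.613890528678894)
red 20 [128.64832551   0.97463156  52.06971291]
board ((70.00912475585938, -2.0096893310546875), (95.61931610107422, 125.59461212158203), 0.612603485584259)
orange [[123.7 -62.5   8.5]
 [137.2  62.2  17.4]]
bar [[143.  -77.   15.1]
 [169.4  76.9  23.3]]
(330, 762, 3)
```

View pics/g.png

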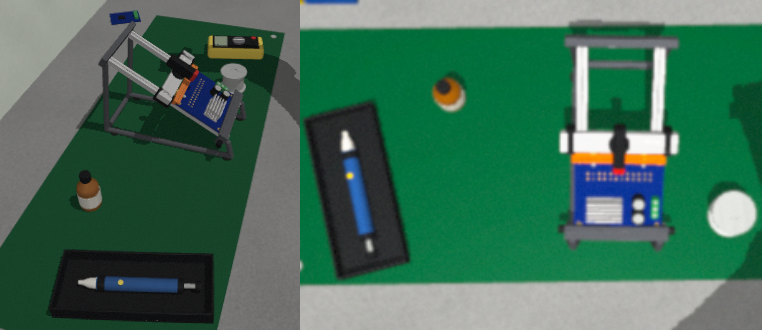

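The picture shows the pump flat in the tray at (358,195) and the knob's red end pointing down the slope at (619,170). The reel, flux bottle and multimeter are where they were. Springs measure about 4 mm in, and the robot is clear. Handing in.

```bash
python3 -c "
from h import *
print(ctrl.finish_job())"
```

```text
the job is handed in; nothing more can be done
None
```

I handed the job in at about 27 s of the 66 s: the pump lies flat in the tray, the bar presses the board home with the springs about 4 mm in (about 3.7 N), and the knob is at its stop with the red end down the slope; `finish_job` returned no verdict, so these are my own camera and force readings.

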